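Scrape the sawn offcuts out of the tip-up tray into its hang-on scrap cup

TASK

Clear the saw offcuts out of the tip-up tray: hook the scrap cup onto the rail at its free end, beside the tray, and slide it along under the tray's lip until its lug is at the ring mark; then tip the tray right up by its lifting bar (it stays where it is left) and, with the pull scraper, draw every offcut off the greasy floor over the lip into the cup; the edges are sharp, so keep the fingers off them. When all are in the cup, put the tray back down level, lay the scraper back on the bench, and take the cup off the rail and stand it upright on the bench with the offcuts in it; leave the other things alone.

Things in the scene. Friction and masses are not known exactly. Their poses are not given: they have to be found in the camera images.
- stand: Fixed dark steel stand of the tip-up tray. Origin on the bench (z = 0) straight under the middle of the tray's lip; y points uphill, from the lip to the tray's back; x runs along the rail. Tray hinge axis: along x at y = 12, z = 120 mm. A round rail along x for the cup: 12 mm thick, x = -222 to 81 mm at y = -92, z = 96 mm, end posts 110 mm high.
- mark (a point): The dark ring mark, 5 mm wide, on the rail: a point on the rail's axis at the same x as the middle of the lip; axes as the stand's.
- rail_free (a point): Point on the rail's axis at its free end, 146 mm from the mark on the -x side, where the cup hangs clear of the tray: the place to hook it on. 61 mm below the rail runs a round guide bar (16 mm thick, its axis 5 mm to +y of the rail's), against which the hung cup leans.
- tray (a joint): Tilt of the dark grey-green enamelled tray about its hinge beside the lip: 0 level (resting), 0.48 rad fully tipped (stop). A stiff hinge holds it anywhere; moving it takes about 20 N at the bar. Positive raises the back; the lip stays within 6 mm.
- tray_bar (a point): Grip point of the lifting bar, round steel, 12 mm thick, along the stand's x, sticking out 66 mm from the tray's side wall on the free-rail (-x) side; the point is 39 mm out from the wall (x = -98, y = 105, z = 142 mm on the stand when level). Pinch it along the stand's y. It swings with the tray about the hinge (93 mm from it).
- tray_lip (a point): Middle of the tray's lip edge, on the floor's upper face; on the stand y = 0, z = 126 mm when level. Inside, the tray is 110 mm wide (x) and 155 mm long (y) from the open lip to the back wall; walls 4 mm thick, 28 mm above the floor.
- cup: Open sheet-steel scrap cup, 134 (x) x 90 (y) x 80 mm high outside, 4 mm walls, about 0.3 kg. Origin at the centre of its underside. On its -y wall two hooks, 20 mm wide, at x = +-42 mm. Hung, its axes are parallel to the stand's, its origin about 60 mm to the stand's +y of the rail's axis and 74 mm below it; under the lip it is overhung by 12 mm, so it cannot be lowered there.
- cup_hook (a point): Middle of the hooks' gap, at its top: 56 mm to -y of the cup's origin, 80 mm above it. The gap between cup wall and hook is 22 mm wide (cup's y) and open downward; the hook's tip is 20 mm lower. The rail's top goes here.
- cup_lug (a point): Grip point of the cup's upright lifting lug with its rubber sleeve, 36 (x) x 11 (y) x 42 mm high, on the -y wall: 41 mm to -y of the cup's origin, 107 mm above it; its top is 122 mm above the cup's underside. Pinch it along the cup's y. At the mark, the lug has the same x on the stand as the ring.
- scraper: Pull scraper: wooden handle 22 x 22 mm, 150 mm long with a 56 mm cross butt, and a steel blade 60 mm wide and 4 mm thick square to one end. It lies on its blade edge and the butt of its handle, the handle rising 18 degrees to the blade. Origin on the bench straight under the grip point; y points from butt to blade, z up; about 0.16 kg.
- scraper_grip (a point): Grip point of the scraper on the handle's axis, 46 mm above the bench as it lies; pinch it along the scraper's x. It is near the centre of mass.
- scraper_edge (a point): Middle of the scraper's blade edge: 68 mm to the scraper's +y of the grip point and 46 mm below it.
- offcut_flat: Sawn offcut of steel flat bar, 30 x 50 (y) x 12 mm; origin at the centre of its underside. Two to four of the four offcuts are there (absent ones read None). They stick to the greasy floor (friction about 1).
- offcut_angle: Sawn offcut of aluminium angle, 28 x 48 (y) x 22 mm; origin at the centre of its underside.
- offcut_tube: Sawn offcut of square steel tube, 22 x 46 (y) x 22 mm; origin at the centre of its underside.
- offcut_channel: Sawn offcut of aluminium channel, 30 x 50 (y) x 18 mm; origin at the centre of its underside.
- tap_box: Bystander: small open red box, 62 x 96 x 22 mm; leave alone.
- bearing: Bystander: ball bearing 35 mm across, 11 mm thick; leave alone.

How it is judged:
By the outcome, as a careful person would: the job done as asked, in the order asked, and still so for the second after the job is handed in, with the robot touching nothing.
Of offcut_flat, offcut_angle, offcut_tube, offcut_channel only 2 to 4 are there at a start; the rules pass over those that are not, and their reading is None.
At some moment in a run one of scraper, cup may be knocked a few centimetres aside while the robot is not near it.
It also fails if it takes over 210 s, if anything falls off the work surface, if the arm or the gripper's body presses on something with over 40 N, if the wrist force passes 120 N, or if a joint passes its speed limit or range.

ROBOT

A 6-joint arm with a two-finger parallel gripper is mounted at the origin on a cart in front of the work surface, level with it; the furniture and walls round the work are solid. World frame = base frame: x ahead of the robot, y to its left, z up, the work surface at z = 0. Lengths are in m, angles in degrees, forces in N, time in s.
With the tool pointing down it reaches from about 0.3 to 0.75 m from the base axis. Payload 8.5 kg.
Tool frame: the origin (TCP) lies on the centre line of the jaws, within the pads' length; the fingertips stand tips_ahead ahead of it and the grasp point (between the pads) lies 3 mm ahead of it (tips_ahead is the distance from the TCP to the fingertips, in m); z points along the fingers, y is the line along which they close (so a half turn about z gives the same grasp; the last joint's range is limited). The gripper opens to 85 mm and grips with 20 to 120 N. Pads are 22 mm wide; open, the fingers measure 114 mm over their backs; the gripper's body (76 mm by 85 mm) begins 54 mm behind the grasp point. The pads swing forward as they close: fully open they stand 13 mm farther back than shut.
Start: joints at [-89.685, 21.807, 74.336, -0, 83.858, -12.336], TCP at [0.12, -0.537, 0.253] pointing down, gripper open.
Joint ranges: [-178.18, 178.18], [-50.72, 133.34], [12.68, 142.11], [-81.47, 261.47], [9.98, 163.14], [-165.26, 165.26]. Speed limits (degrees/s): [136.94, 136.94, 180, 180, 180, 180].

INTERFACE

Orientations are given as a 3x3 rotation matrix whose columns are the frame's x, y, z axes.
In Python, from rig import observe, get_image, close_job, tips_ahead gives the robot as it stands.
- The arm moves only by the shell command python3 -m creep 'ROWS' [FORCE]. ROWS is a JSON list of rows, 1 to 10 of them, each of 5 numbers: dx, dy, dz in m, then a turn about the tool's z in degrees, then the finger opening in m; each row shifts and turns the commanded pose from where the row before left it, along the tool's axes as they then stand; what a row does not reach is not made up. A row lasts 1/10 s, in which the tool goes at most 0.05 m and 8.59 degrees, less where a joint would pass 70% of its speed; a pose out of reach is approached as far as the arm can. The fingers move at their own pace and stop on an object; FORCE is the grip in N (left out, the last holds). Time passes only in rows, so rows that do not move let the fingers close. It prints the time, the measured TCP pose, the force, the opening and the grip force at its end.
- observe(): the state, without advancing time (a new reading comes with each control period).
- get_image(name): name is "scene" or "top"; returns a dict with "pixels" (400x640x3 uint8, red, green, blue), "depth" (400x640 float32, m along the optical axis (not along the pixel's ray), 0 where there is no reading), "K" (3x3 intrinsics, pixels), "extrinsics" (4x4, takes a point from world to camera coordinates). Camera axes: x right, y down, z forward; pixel columns grow to the right and rows downward; lengths in m; the calibration is good to about 2 mm. A picture is of the moment at which its call begins.
- close_job(): hands the job in; it is judged then, once.
The state is a dict: "time_s": time; "q": joint angles; "qvel": joint speeds; "joint_efforts": joint torques, N m; "position": TCP position; "tool_rot": TCP orientation; "ft_force": force on the tool from outside, world axes, zero at the start; "wrist_torque": the same for the moment, N m; "grip_width": finger opening in m; "gripper_force": force on a finger pad.
Only numpy, scipy, OpenCV 4.12 (cv2) and the standard library are available. Lean on these libraries where they do the work, as an engineer would, in place of code of your own. Each camera call takes 0.05 s, during which the arm holds its last target. There are 200 camera calls.

## Working session

There is one attempt and no reset: what is moved stays moved. The work goes in short steps, Python scripts to look and compute and a shell command to move; the robot and the scene stay as the last step left them, time stands still between calls to the robot, and variables do not carry over. Pictures are saved under pics/ and viewed, at most 14 in all, crops included, and the job is handed in when it is done.

```bash
ls; mkdir -p pics
python3 - <<'E'
from rig import *
import cv2,numpy as np
print(tips_ahead if not callable(tips_ahead) else tips_ahead())
s=observe();print(s['position'],np.round(s['tool_rot'],3),s['grip_width'])
for n in('scene','top'):
    d=get_image(n);cv2.imwrite(f'pics/{n}0.png',d['pixels'][:,:,::-1]);np.savez(f'{n}0.npz',**d);print(n,d['K'],d['extrinsics'])
E
```

```text
pics
0.022
[ 0.12045731 -0.53637592  0.25271744] [[ 0.976  0.219  0.   ]
 [ 0.219 -0.976  0.001]
 [ 0.    -0.001 -1.   ]] 0.0851466535212034
scene [[491.51262038   0.         314.22494239]
 [  0.         491.51262038 198.12068593]
 [  0.           0.           1.        ]] [[ 0.89904797 -0.43764001  0.01356325 -0.59407767]
 [-0.32191885 -0.68168317 -0.65702078  0.08067279]
 [ 0.29678442  0.58632694 -0.75375044  1.32797216]
 [ 0.          0.          0.          1.        ]]
top [[411.8296211    0.         314.64019022]
 [  0.         411.8296211  203.76233828]
 [  0.           0.           1.        ]] [[ 0.00509284 -0.9999833   0.002731   -0.24306239]
 [-0.98438207 -0.00549394 -0.17595953  0.57037287]
 [ 0.17597159 -0.00179221 -0.98439361  1.01569542]
 [ 0.          0.          0.          1.        ]]
```

View pics/scene0.png

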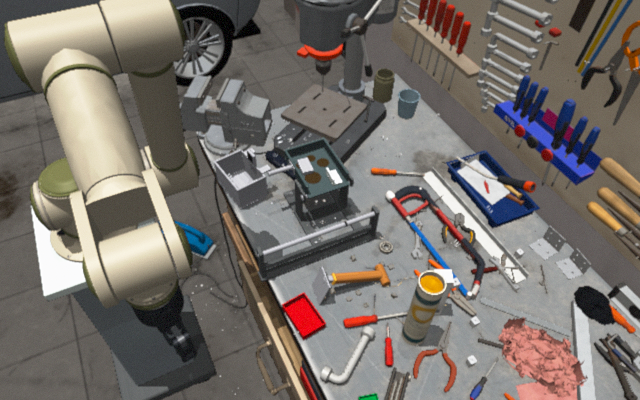

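View pics/top0.png

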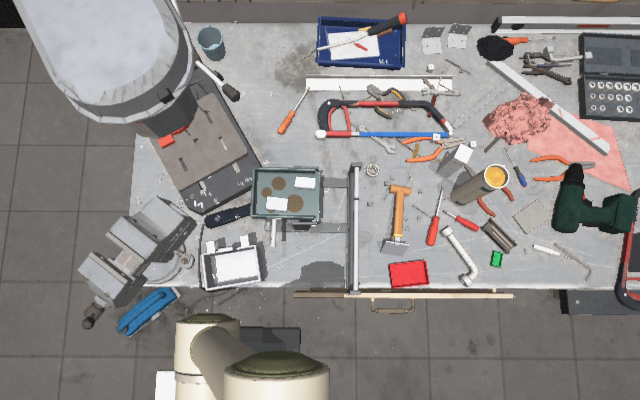

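The scene view has the tray at (320,175), the cup at (240,170), the rail from (262,262) to (375,215) and the scraper at (355,280). In the top view the tray is at (287,193), the cup at (231,265) with its hooks on the upper side, the rail runs along column 355, and the scraper's blade is at (397,245). I'll zoom in next.

```bash
cat > h.py <<'E'
import numpy as np,cv2
from rig import *
def cloud(d):
    K,E=d['K'],d['extrinsics'];z=d['depth'].astype(float)
    v,u=np.mgrid[:400,:640]
    c=np.stack([(u-K[0,2])/K[0,0]*z,(v-K[1,2])/K[1,1]*z,z],-1)
    w=(c-E[:3,3])@E[:3,:3]
    w[z==0]=np.nan
    return w
def ray(d,u,v,h):
    K,E=d['K'],d['extrinsics'];R=E[:3,:3]
    o=-R.T@E[:3,3];r=R.T@np.array([(u-K[0,2])/K[0,0],(v-K[1,2])/K[1,1],1])
    return o+r*(h-o[2])/r[2]
def proj(d,p):
    K,E=d['K'],d['extrinsics'];c=E[:3,:3]@np.asarray(p)+E[:3,3];q=K@c;return q[:2]/q[2]
def look(n): 
    d=get_image(n);return d,d['pixels'],cloud(d)
def state():
    s=observe();print('t',round(s['time_s'],2),'p',np.round(s['position'],4),'yaw tool x',round(np.degrees(np.arctan2(s['tool_rot'][1][0],s['tool_rot'][0][0])),2),'z',np.round(np.array(s['tool_rot'])[:,2],3),'w',round(s['grip_width'],4),'F',np.round(s['ft_force'],1))
    return s
E
python3 - <<'E'
from h import *
t=dict(np.load('top0.npz'));s=dict(np.load('scene0.npz'))
a=cv2.resize(t['pixels'][150:300,190:440],None,fx=3,fy=3,interpolation=cv2.INTER_CUBIC)
cv2.imwrite('pics/top1.png',a[:,:,::-1])
a=cv2.resize(s['pixels'][120:320,200:400],None,fx=3,fy=3,interpolation=cv2.INTER_CUBIC)
cv2.imwrite('pics/scene1.png',a[:,:,::-1])
w=cloud(t)
for uv in [(232,265),(287,193),(278,204),(305,183),(355,250),(397,200),(397,245),(285,240),(407,272)]: print(uv,np.round(w[uv[1],uv[0]],4))
E
```

```text
(232, 265) [ 0.4149 -0.0236  0.0057]
(287, 193) [ 0.5843 -0.173   0.1259]
(278, 204) [ 0.5552 -0.1528  0.1372]
(305, 183) [ 0.6078 -0.2164  0.1326]
(355, 250) [ 0.4496 -0.3381  0.1016]
(397, 200) [ 0.5853 -0.4564  0.0377]
(397, 245) [ 0.4647 -0.4463  0.0703]
(285, 240) [ 0.4818 -0.1615  0.001 ]
(407, 272) [ 0.3991 -0.484   0.0036]
```

View pics/top1.png

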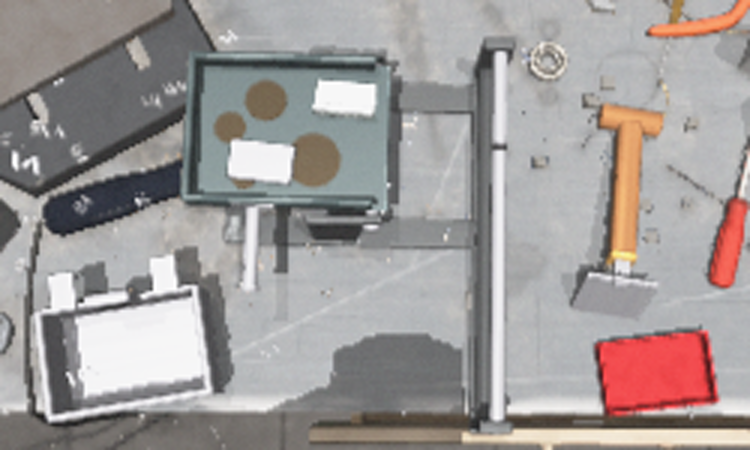

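View pics/scene1.png

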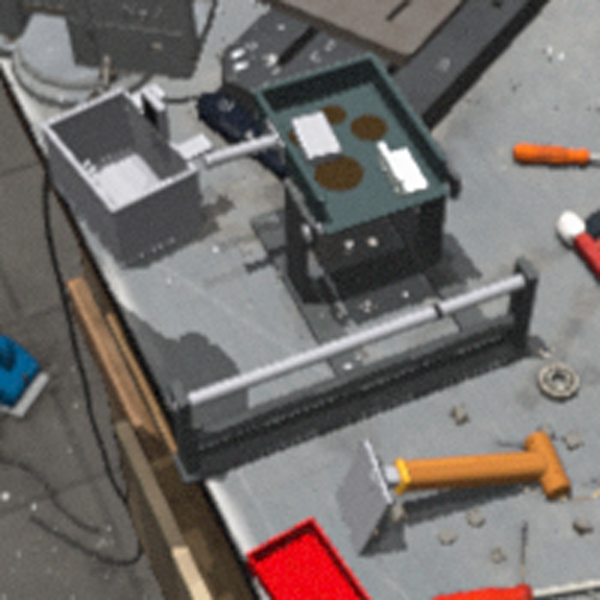

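Top crop: two offcuts lie in the tray, at crop (260,160) and (345,97). The ring mark is at crop (499,146), the bar at (250,248), and the cup hooks at (62,288) and (163,272) with the dark lug between them. Scene crop: this agrees, and the lug stands on the cup's far wall at (152,110). Next I'll measure these.

```bash
cat > meas.py <<'E'
from h import *
def rail(t):
    w=cloud(t);P=w[160:300,340:372].reshape(-1,3);P=P[(P[:,2]>.097)&(P[:,2]<.106)]
    # drop posts
    m=np.median(P[:,1]);P=P[abs(P[:,1]-m)<.012]
    l=cv2.fitLine(P[:,:2].astype(np.float32),cv2.DIST_HUBER,0,.01,.01).ravel();return P,l
def cup(t,box=(150,330,195,345)):
    r0,r1,c0,c1=box;w=cloud(t)[r0:r1,c0:c1]
    return w
def scraper(t,box=(150,330,370,430)):
    r0,r1,c0,c1=box;hsv=cv2.cvtColor(t['pixels'],cv2.COLOR_RGB2HSV)[r0:r1,c0:c1]
    m=(hsv[...,0]>8)&(hsv[...,0]<22)&(hsv[...,1]>130)
    return cloud(t)[r0:r1,c0:c1][m]
E
python3 - <<'E'
from meas import *
t=dict(np.load('top0.npz'));s=dict(np.load('scene0.npz'))
P,l=rail(t);print('rail',len(P),l,P.min(0),P.max(0))
for i in range(192,206):print(i,t['pixels'][i,350:362].mean(-1).astype(int))
print('mark ray',ray(t,356.3,198.7,.102))
w=cup(t,(220,310,195,270))
Q=w.reshape(-1,3);L=Q[(Q[:,2]>.1)];print('lug',len(L),L.mean(0),L.min(0),L.max(0))
R=Q[(Q[:,2]>.074)&(Q[:,2]<.095)];print('rim',len(R),[np.round(x,4) for x in cv2.minAreaRect(R[:,:2].astype(np.float32))])
S=scraper(t);print('scr',len(S),S.min(0),S.max(0));l=cv2.fitLine(S[:,:2].astype(np.float32),cv2.DIST_HUBER,0,.01,.01).ravel();print(l)
W=cloud(t)
B=W[238:262,380:412].reshape(-1,3);B=B[(B[:,2]>.012)];print('blade',B.min(0),B.max(0))
T=W[160:225,248:325].reshape(-1,3);T=T[T[:,2]>.145];print('traywalls',[np.round(x,4) for x in cv2.minAreaRect(T[:,:2].astype(np.float32))],T[:,2].mean())
b=W[218:248,268:282].reshape(-1,3);b=b[b[:,2]>.13];print('bar',b.mean(0),b.min(0),b.max(0))
f=W[168:216,252:318];m=(t['pixels'][168:216,252:318].min(-1)>200)
n,lab,st,c=cv2.connectedComponentsWithStats(m.astype(np.uint8))
for i in range(1,n):
    if st[i,4]>20:
        q=f[lab==i];print('off',st[i],c[i]+[252,168],np.nanmedian(q,0),np.nanmax(q[:,2]),cv2.minAreaRect(q[:,:2].astype(np.float32)))
# world from scene view
ws=cloud(s);P=ws[200:275,255:385].reshape(-1,3);P=P[(P[:,2]>.097)&(P[:,2]<.106)];print('rail scene',cv2.fitLine(P[:,:2].astype(np.float32),cv2.DIST_HUBER,0,.01,.01).ravel())
E
```

```text
rail 587 [ 0.9997575  -0.02202005  0.50715697 -0.34027776] [ 0.34560961 -0.35089062  0.09700131] [ 0.66867075 -0.33035475  0.10599599]
192 [ 96 110 119 110 175 220 238 228 208 186 186 182]
193 [ 97 107 117 110 174 220 237 228 209 187 186 187]
194 [ 97 110 121 108 178 219 238 229 208 189 188 189]
195 [ 98 109 117 108 178 221 238 228 196 186 187 187]
196 [ 97 111 120 108 169 220 238 228 193 187 186 186]
197 [ 98 109 120 109 150 174 209 205 166 179 182 185]
198 [ 97 108 120  96  93  91 115 115  97 170 180 187]
199 [ 97 113 119 100  79  85  94  97  79 165 180 184]
200 [ 97 112 118 107 159 205 225 214 167 169 174 183]
201 [ 98 112 118 112 175 222 238 228 184 166 176 183]
202 [ 98 114 117 119 176 222 238 228 186 173 180 180]
203 [100 111 119 122 178 222 239 228 189 178 183 184]
204 [101 114 118 124 180 222 239 229 185 183 186 184]
205 [100 113 122 121 181 222 240 229 184 185 184 185]
mark ray [ 0.57580504 -0.34275758  0.102     ]
lug 87 [ 0.44866229 -0.02975704  0.11996322] [ 0.44177563 -0.04560205  0.10022555] [ 0.45625325 -0.01176962  0.12760862]
rim 581 [array([ 0.4212, -0.0321]), array
[... 192 characters left out ...]
.573 , -0.1645]), array([0.1491, 0.1357]), np.float64(88.9175)] 0.1558438324124121
bar [ 0.49064995 -0.14422464  0.14770126] [ 0.45458507 -0.1610579   0.13383044] [ 0.52077903 -0.13107548  0.15597121]
off [ 42   9  21  11 201] [304.54228856 182.04975124] [ 0.61021132 -0.21534908  0.13268335] 0.15174587331582198 ((0.6087936162948608, -0.2154347002506256), (0.0477028489112854, 0.0280564334243536), 83.62191772460938)
off [ 14  29  22  14 251] [276.42629482 203.1752988 ] [ 0.55716644 -0.14852059  0.13889077] 0.14554135870153445 ((0.5570677518844604, -0.14889788627624512), (0.049083512276411057, 0.028586141765117645), 83.67103576660156)
rail scene [ 0.9998367  -0.01807288  0.54997265 -0.34316894]
```

```bash
cat >> h.py <<'E'
def plan(x,y,z,psi):
    """turn (tool z) then shift in the turned tool axes to get TCP to x,y,z with tool-x heading psi"""
    s=state();R=np.array(s['tool_rot']);p=np.array(s['position'])
    cur=np.degrees(np.arctan2(R[1,0],R[0,0]));turn=-((psi-cur+180)%360-180)
    a=np.radians(psi);T=np.array([[np.cos(a),np.sin(a),0],[np.sin(a),-np.cos(a),0],[0,0,-1]])
    print('q',np.round(s['q'],1),'turn %.2f rows %.1f  then dx dy dz'%(turn,abs(turn)/8.5),np.round(T.T@(np.array([x,y,z])-p),4))
E
python3 - <<'E'
from meas import *
t=dict(np.load('top0.npz'));s=dict(np.load('scene0.npz'))
print('mark scene',ray(s,345.7,223,.1), 'mark top',ray(t,356.0,198.6,.102))
for n,d,(r0,r1,c0,c1) in (('top',t,(225,310,195,268)),('scene',s,(140,225,205,275))):
    Q=cloud(d)[r0:r1,c0:c1].reshape(-1,3);Q=Q[(Q[:,2]>.074)&(Q[:,2]<.086)]
    R=Q[Q[:,0]<np.nanmin(Q[:,0])+.035]
    # robot-side wall rim
    A=Q[(Q[:,0]<.395)&(abs(Q[:,1]+.03)<.05)]
    if len(A)>8: l=cv2.fitLine(A[:,:2].astype(np.float32),cv2.DIST_HUBER,0,.01,.01).ravel();print(n,len(A),'far rim',l,np.degrees(np.arctan(-l[0]/l[1])))
    L=cloud(d)[r0:r1,c0:c1].reshape(-1,3);L=L[(L[:,2]>.117)&(L[:,2]<.126)&(abs(L[:,0]-.45)<.03)&(abs(L[:,1]+.03)<.04)];print(n,'lugtop',len(L),L.mean(0),cv2.minAreaRect(L[:,:2].astype(np.float32)))
for n,d,b in (('top',t,(180,260,380,412)),('scene',s,(250,310,310,395))):
    r0,r1,c0,c1=b;hsv=cv2.cvtColor(d['pixels'],cv2.COLOR_RGB2HSV)[r0:r1,c0:c1]
    m=(hsv[...,0]>8)&(hsv[...,0]<24)&(hsv[...,1]>120);S=cloud(d)[r0:r1,c0:c1][m];S=S[~np.isnan(S[:,0])]
    S=S[S[:,2]<.11]
    H=S[(S[:,0]<.585)];print(n,len(S),S.min(0),S.max(0),'handle',H.mean(0),cv2.fitLine(H[:,:2].astype(np.float32),cv2.DIST_HUBER,0,.01,.01).ravel())
plan(.4487,-.0298,.19,100)
E
```

```text
mark scene [ 0.57964928 -0.3426399   0.1       ] mark top [ 0.57605238 -0.34201954  0.102     ]
top 95 far rim [ 0.17036703 -0.98538065  0.36424845 -0.02908978] 9.809159
top lugtop 71 [ 0.44909494 -0.02865023  0.12227081] ((0.44938409328460693, -0.028291404247283936), (0.011433001607656479, 0.03427642583847046), 9.44775676727295)
scene 71 far rim [ 0.14767331 -0.9890362   0.3670836  -0.03960181] 8.492115
scene lugtop 43 [ 0.45051398 -0.03010639  0.12106848] ((0.4507450759410858, -0.028548767790198326), (0.0124164754524827, 0.03989476338028908), 11.801188468933105)
top 479 [ 0.48625595 -0.49510804  0.01347019] [ 0.63000586 -0.43734452  0.0705888 ] handle [ 0.53611096 -0.45452537  0.0511778 ] [ 0.9848518  -0.17339827  0.5424124  -0.45566094]
scene 638 [ 0.48439998 -0.49756392 -0.00532398] [ 0.63314554 -0.40203942  0.07058746] handle [ 0.53528502 -0.45898413  0.04785206] [ 0.99021894 -0.13952227  0.5336727  -0.46191484]
t 0.1 p [ 0.1205 -0.5364  0.2528] yaw tool x 12.65 z [ 0.     0.001 -1.   ] w 0.0854 F [ 0.2  0.2 -0. ]
q [-89.7  21.8  74.4   0.   83.9 -12.3] turn -87.35 rows 10.3  then dx dy dz [0.4419 0.4112 0.0628]
```

```bash
python3 -m creep '[[0,0,0,-8,0.085],[0,0,0,-8,0.085],[0,0,0,-8,0.085],[0,0,0,-8,0.085],[0,0,0,-8,0.085],[0,0,0,-8,0.085],[0,0,0,-8,0.085],[0,0,0,-8,0.085],[0,0,0,-8,0.085],[0,0,0,-8,0.085]]' 60
python3 -m creep '[[0,0,0,-7,0.085],[0.033,0.031,0,0,0.085],[0.033,0.031,0,0,0.085],[0.033,0.031,0,0,0.085],[0.033,0.031,0,0,0.085],[0.033,0.031,0,0,0.085],[0.033,0.031,0,0,0.085],[0.033,0.031,0,0,0.085],[0.033,0.031,0,0,0.085],[0.033,0.031,0,0,0.085]]'
python3 -c "
from h import *
plan(.45,-.029,.19,99.6)"
```

```text
time_s: 1.1
position: [0.1204, -0.5365, 0.2529]
tool_rot: [[-0.052, 0.999, -0.0], [0.999, 0.052, 0.001], [0.001, 0.0, -1.0]]
ft_force: [0.4, -0.3, -0.6]
grip_width: 0.085
gripper_force: 0.0
time_s: 2.1
position: [0.3462, -0.1953, 0.2533]
tool_rot: [[-0.167, 0.986, -0.0], [0.986, 0.167, 0.0], [0.0, -0.0, -1.0]]
ft_force: [0.8, -0.5, 0.4]
grip_width: 0.0846
gripper_force: 0.0
t 2.1 p [ 0.3462 -0.1953  0.2533] yaw tool x 99.63 z [-0.  0. -1.] w 0.0846 F [ 0.8 -0.5  0.4]
q [-46.6   6.3  96.    0.   77.7 -56.2] turn 0.03 rows 0.0  then dx dy dz [0.1467 0.13   0.0633]
```

```bash
python3 -m creep '[[0.037,0.0325,0,0,0.06],[0.037,0.0325,0,0,0.06],[0.037,0.0325,0,0,0.06],[0.036,0.0325,0,0,0.06],[0,0,0.02,0,0.06],[0,0,0.02,0,0.06],[0,0,0.023,0,0.06],[0,0,0,0,0.06],[0,0,0,0,0.06]]'
python3 - <<'E'
from h import *
plan(.45,-.029,.11,99.6)
d,im,w=look('scene');cv2.imwrite('pics/s2.png',cv2.resize(im[110:260,180:390],None,fx=3,fy=3)[:,:,::-1])
L=w[140:225,205:275].reshape(-1,3);L=L[(L[:,2]>.117)&(L[:,2]<.126)&(abs(L[:,0]-.45)<.05)&(abs(L[:,1]+.03)<.06)];print(L.mean(0))
E
```

```text
time_s: 3.0
position: [0.4493, -0.0304, 0.1907]
tool_rot: [[-0.168, 0.986, -0.0], [0.986, 0.168, 0.0], [0.0, -0.0, -1.0]]
ft_force: [-0.5, -0.4, -1.1]
grip_width: 0.0599
gripper_force: 0.0
t 3.0 p [ 0.4493 -0.0304  0.1907] yaw tool x 99.64 z [-0.  0. -1.] w 0.0599 F [-0.5 -0.4 -1.1]
q [-19.   15.5  95.4  -0.   69.1 -28.6] turn 0.04 rows 0.0  then dx dy dz [0.0013 0.0009 0.0807]
[ 0.45026846 -0.02921994  0.12073134]
```

View pics/s2.png

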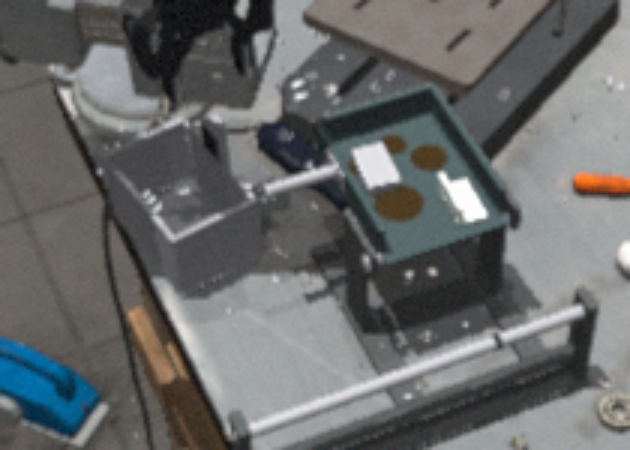

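The open gripper is right above the lug at crop (215,140), and the cup hasn't moved. I'll descend and grip.

```bash
python3 -m creep '[[0.001,0.001,0.02,0,0.06],[0,0,0.02,0,0.06],[0,0,0.02,0,0.06],[0,0,0.0205,0,0.06],[0,0,0,0,0.06],[0,0,0,0,0],[0,0,0,0,0],[0,0,0,0,0],[0,0,0,0,0],[0,0,0,0,0]]' 60
python3 -m creep '[[0,0,0,0,0],[0,0,-0.01,0,0],[0,0,-0.02,0,0],[0,0,-0.03,0,0],[0,0,-0.03,0,0],[0,0,-0.03,0,0],[0,0,-0.03,0,0],[0,0,0,0,0],[0,0,0,0,0]]'
python3 - <<'E'
from meas import *
s=state();d,im,w=look('top')
Q=w[200:310,180:290].reshape(-1,3);z0=.23
Q=Q[(Q[:,0]<.40)&(Q[:,2]>.20)&(Q[:,2]<.26)&(Q[:,1]>-.12)&(Q[:,1]<.08)]
print(len(Q),np.percentile(Q[:,2],[5,50,95]));A=Q
l=cv2.fitLine(A[:,:2].astype(np.float32),cv2.DIST_HUBER,0,.01,.01).ravel();print(l,np.degrees(np.arctan(-l[0]/l[1])))
cv2.imwrite('pics/t3.png',cv2.resize(im[150:320,150:420],None,fx=2.5,fy=2.5)[:,:,::-1])
E
```

```text
time_s: 4.05
position: [0.4501, -0.0294, 0.1108]
tool_rot: [[-0.168, 0.986, 0.001], [0.986, 0.168, -0.001], [-0.001, 0.001, -1.0]]
ft_force: [-2.3, -0.7, 7.2]
grip_width: 0.0096
gripper_force: 59.1
time_s: 4.95
position: [0.4497, -0.029, 0.2597]
tool_rot: [[-0.168, 0.986, 0.0], [0.986, 0.168, 0.0], [0.0, 0.0, -1.0]]
ft_force: [-0.8, 0.5, -3.9]
grip_width: 0.0098
gripper_force: 58.8
t 4.95 p [ 0.4497 -0.029   0.2597] yaw tool x 99.65 z [ 0.  0. -1.] w 0.0098 F [-0.8  0.5 -3.9]
203 [0.2138064  0.23212198 0.23462786]
[ 0.20923212 -0.977866    0.3722844  -0.06896119] 12.077355
```

View pics/t3.png

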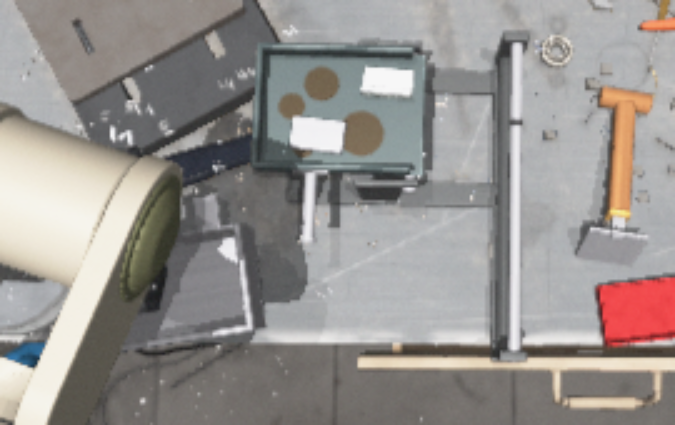

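The cup is held level, at crop (200,290). The rail at crop (515,190) and the scraper are unchanged. I'll carry the cup over the rail's free end and turn it.

```bash
python3 -m creep '[[0,0,-0.03,0,0],[-0.015,-0.004,0,0,0],[-0.03,-0.007,0,0,0],[-0.04,-0.009,0,0,0],[-0.04,-0.009,0,0,0],[-0.04,-0.009,0,0,0],[-0.04,-0.009,0,0,0],[-0.04,-0.009,0,0,0],[-0.025,-0.006,0,0,0],[-0.015,-0.004,0,0,0]]'
python3 -m creep '[[0,0,0,4,0],[0,0,0,8,0],[0,0,0,8,0],[0,0,0,8,0],[0,0,0,8,0],[0,0,0,8,0],[0,0,0,8,0],[0,0,0,8,0],[0,0,0,8,0],[0,0,0,8,0]]'
python3 -m creep '[[0,0,0,8,0],[0,0,0,8,0],[0,0,0,6,0],[0,0,0,2.8,0],[0,0,0,0,0],[0,0,0,0,0]]'
python3 -c "
from h import *
plan(.432,-.3213,.2,-1.15)"
```

```text
time_s: 6.0
position: [0.4321, -0.3229, 0.2877]
tool_rot: [[-0.166, 0.986, -0.003], [0.986, 0.166, 0.003], [0.003, -0.002, -1.0]]
ft_force: [-0.7, 0.0, -3.4]
grip_width: 0.009
gripper_force: 59.7
time_s: 7.0
position: [0.4327, -0.3203, 0.2887]
tool_rot: [[0.918, 0.397, -0.002], [0.397, -0.918, 0.002], [-0.001, -0.002, -1.0]]
ft_force: [0.3, -0.2, -4.5]
grip_width: 0.0092
gripper_force: 59.8
time_s: 7.6
position: [0.4327, -0.3207, 0.2892]
tool_rot: [[1.0, -0.018, -0.001], [-0.018, -1.0, 0.001], [-0.001, -0.001, -1.0]]
ft_force: [0.2, 0.1, -3.1]
grip_width: 0.0093
gripper_force: 59.7
t 7.6 p [ 0.4327 -0.3207  0.2892] yaw tool x -1.04 z [-0.001  0.001 -1.   ] w 0.0093 F [ 0.2  0.1 -3.1]
q [-49.1  19.4  72.1  -0.   88.6  41.9] turn 0.11 rows 0.0  then dx dy dz [-0.0007  0.0006  0.0892]
```

```bash
python3 -m creep '[[0,0.0005,0.03,0,0],[0,0,0.04,0,0],[0,0,0.03,0,0],[0,0,0.02,0,0],[0,0,0,0,0],[0,0,0,0,0]]'
python3 - <<'E'
from meas import *
s=state()
for n in('scene','top'):
    d,im,w=look(n);h=s['position'][2]-.1108
    Q=w.reshape(-1,3);Q=Q[(Q[:,0]>.33)&(Q[:,0]<.54)&(Q[:,1]>-.37)&(Q[:,1]<-.18)&(abs(Q[:,2]-h-.082)<.006)]
    print(n,len(Q),cv2.minAreaRect(Q[:,:2].astype(np.float32)))
    H=Q[(Q[:,1]<-.325)];print('outer hook pts',H.mean(0) if len(H) else 0,np.percentile(H[:,1],[1,50,99]) if len(H) else 0)
    F=Q[(Q[:,1]>-.27)&(abs(Q[:,0]-.43)<.05)];
    if len(F)>8: l=cv2.fitLine(F[:,:2].astype(np.float32),cv2.DIST_HUBER,0,.01,.01).ravel();print('far rim',l)
    u=(im[150:300,330:400] if n=='top' else im[180:290,230:390])
    cv2.imwrite(f'pics/hook_{n}.png',cv2.resize(u,None,fx=4,fy=4)[:,:,::-1])
E
```

```text
time_s: 8.2
position: [0.433, -0.3218, 0.1704]
tool_rot: [[1.0, -0.019, 0.0], [-0.019, -1.0, -0.0], [0.0, 0.0, -1.0]]
ft_force: [0.2, 0.6, -2.5]
grip_width: 0.0092
gripper_force: 59.7
t 8.2 p [ 0.433  -0.3218  0.1704] yaw tool x -1.1 z [ 0. -0. -1.] w 0.0092 F [ 0.2  0.6 -2.5]
scene 502 ((0.44620466232299805, -0.2895791828632355), (0.1284981071949005, 0.15354366600513458), 89.77884674072266)
outer hook pts [ 0.43707477 -0.3373753   0.14223859] [-0.35355864 -0.33700023 -0.32516467]
far rim [ 0.99991786 -0.01281487  0.41231525 -0.23901157]
top 183 ((0.45599550008773804, -0.2663137912750244), (0.2068731188774109, 0.05813823267817497), 38.3260612487793)
outer hook pts [ 0.38803109 -0.32863564  0.14541168] [-0.33268621 -0.32833074 -0.32597275]
far rim [ 0.9681789  -0.25025898  0.47340816 -0.23807524]
```

View pics/hook_scene.png

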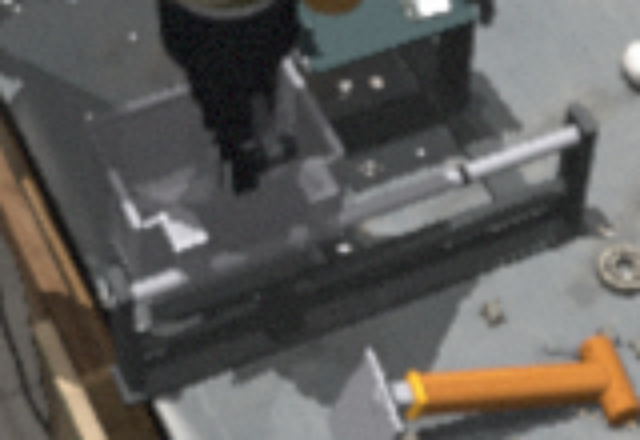

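The cup is over the rail's free end, with its hook plates at crop (320,180) and (165,230) just behind and over the rail. I'll lower it and watch the force.

```bash
for i in 1; do python3 -m creep '[[0,0,0.01,0,0],[0,0,0.008,0,0],[0,0,0,0,0]]'; python3 -m creep '[[0,0,0.006,0,0],[0,0,0.004,0,0],[0,0,0,0,0]]'; python3 -m creep '[[0,0,0.005,0,0],[0,0,0,0,0]]';done
```

```text
time_s: 8.6
position: [0.4323, -0.3213, 0.1506]
tool_rot: [[1.0, -0.02, -0.002], [-0.02, -1.0, 0.002], [-0.002, -0.002, -1.0]]
ft_force: [-0.8, 0.4, -4.6]
grip_width: 0.0091
gripper_force: 59.7
time_s: 8.9
position: [0.4326, -0.3216, 0.1412]
tool_rot: [[1.0, -0.02, -0.001], [-0.02, -1.0, 0.001], [-0.001, -0.001, -1.0]]
ft_force: [0.1, -0.7, -3.7]
grip_width: 0.0092
gripper_force: 59.7
time_s: 9.1
position: [0.4326, -0.3216, 0.1363]
tool_rot: [[1.0, -0.02, -0.001], [-0.02, -1.0, 0.001], [-0.001, -0.001, -1.0]]
ft_force: [0.1, 0.1, -4.1]
grip_width: 0.0096
gripper_force: 59.7
```

```bash
python3 -m creep '[[0,0,0.0025,0,0],[0,0,0,0,0]]'; python3 -m creep '[[0,0,0.0015,0,0],[0,0,0,0,0],[0,0,0,0,0]]'; python3 -c "
from h import *
plan(.578+.0004,-.3423+.0185,.133,-1.15)"
```

```text
time_s: 9.3
position: [0.4327, -0.3217, 0.1341]
tool_rot: [[1.0, -0.02, -0.0], [-0.02, -1.0, 0.0], [-0.0, -0.0, -1.0]]
ft_force: [-0.2, 0.4, -4.0]
grip_width: 0.0093
gripper_force: 59.7
time_s: 9.6
position: [0.4328, -0.3218, 0.1329]
tool_rot: [[1.0, -0.02, 0.0], [-0.02, -1.0, -0.0], [0.0, 0.0, -1.0]]
ft_force: [0.1, 0.7, -3.9]
grip_width: 0.0092
gripper_force: 59.8
t 9.6 p [ 0.4328 -0.3218  0.1329] yaw tool x -1.15 z [ 0. -0. -1.] w 0.0092 F [ 0.1  0.7 -3.9]
q [-49.2  27.6  86.6   0.   65.8  41.9] turn 0.00 rows 0.0  then dx dy dz [ 1.456e-01 -9.000e-04 -1.000e-04]
```

```bash
python3 -m creep '[[0,0,0.001,0,0],[0.01,0,0,0,0],[0.02,0,0,0,0],[0.02,0,0,0,0],[0.02,0,0,0,0],[0.02,0,0,0,0],[0.02,0,0,0,0],[0.02,0,0,0,0],[0.01,0,0,0,0],[0,0,0,0,0]]'; python3 -c "
from h import *
plan(.578+.0004,-.3423+.0185,.133,-1.15)"
```

```text
time_s: 10.6
position: [0.5743, -0.3247, 0.1328]
tool_rot: [[1.0, -0.019, 0.003], [-0.019, -1.0, -0.002], [0.003, 0.002, -1.0]]
ft_force: [4.8, 1.4, 3.2]
grip_width: 0.0095
gripper_force: 60.9
t 10.6 p [ 0.5743 -0.3247  0.1328] yaw tool x -1.11 z [ 0.003 -0.002 -1.   ] w 0.0095 F [4.8 1.4 3.2]
q [-39.8  38.2  65.6   0.   76.   51.3] turn 0.04 rows 0.0  then dx dy dz [ 0.0041 -0.001  -0.0002]
```

```bash
python3 -m creep '[[0.003,0,0,0,0],[0,0,0,0,0],[0,0,0,0,0]]'; python3 -m creep '[[0,0,0,0,0.03],[0,0,0,0,0.03],[0,0,0,0,0.03],[0,0,-0.02,0,0.03],[0,0,-0.04,0,0.03],[0,0,-0.04,0,0.03],[0,0,-0.02,0,0.03]]'
python3 - <<'E'
from h import *
d,im,w=look('scene')
Q=w.reshape(-1,3);Q=Q[(abs(Q[:,0]-.578)<.04)&(abs(Q[:,1]+.324)<.025)&(Q[:,2]>.12)&(Q[:,2]<.15)];print('lug',Q.mean(0),np.percentile(Q,[2,50,98],axis=0))
cv2.imwrite('pics/s4.png',cv2.resize(im[120:270,240:420],None,fx=4,fy=4)[:,:,::-1])
plan(.482,-.1435,.2,-1.15)
E
```

```text
time_s: 10.9
position: [0.5754, -0.3248, 0.1328]
tool_rot: [[1.0, -0.02, 0.0], [-0.02, -1.0, -0.001], [0.0, 0.001, -1.0]]
ft_force: [-2.6, 1.3, 5.5]
grip_width: 0.0092
gripper_force: 61.1
time_s: 11.6
position: [0.5762, -0.325, 0.2557]
tool_rot: [[1.0, -0.02, 0.004], [-0.02, -1.0, -0.003], [0.004, 0.003, -1.0]]
ft_force: [0.3, 0.5, -0.8]
grip_width: 0.03
gripper_force: 0.0
lug [ 0.57825382 -0.32376649  0.13426848] [[ 0.56190899 -0.32844262  0.12059465]
 [ 0.57787298 -0.32466527  0.13631124]
 [ 0.59587072 -0.31620467  0.14486961]]
t 11.65 p [ 0.5765 -0.3253  0.258 ] yaw tool x -1.15 z [ 0.007 -0.006 -1.   ] w 0.0297 F [-0.3 -0.2  2. ]
q [-39.7  33.2  54.1   0.   92.2  51.5] turn 0.00 rows 0.0  then dx dy dz [-0.0982 -0.1798  0.058 ]
```

View pics/s4.png

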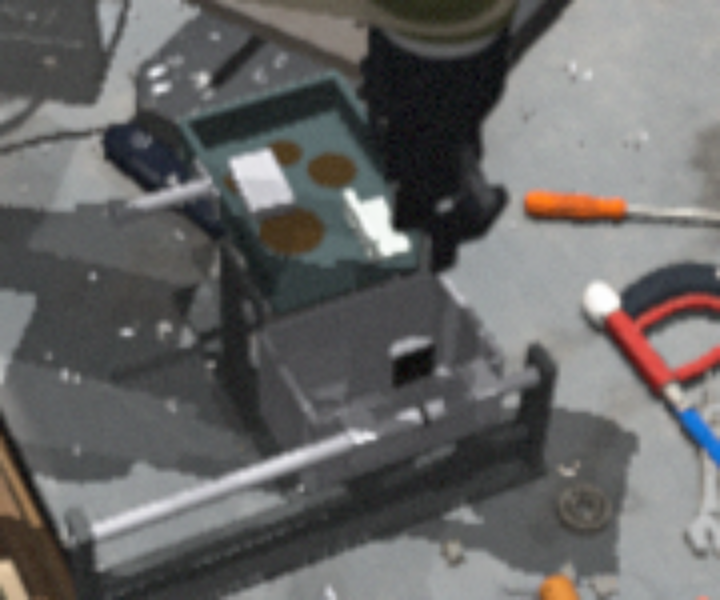

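The cup hangs on the rail with its lug at crop (412,360), and the ring mark is visible at (428,415). I'll check the ring against the lug more exactly.

Run:
```python
from h import *
s0=dict(np.load('scene0.npz'));t0=dict(np.load('top0.npz'))
xs=np.arange(.55,.61,.0005)
for n,d in(('s',s0),('t',t0)):
    off=np.array([0,-.003,.005]) if n=='s' else np.array([0,0,.006])
    g=d['pixels'].mean(-1).astype(np.float32)
    uv=np.array([proj(d,np.array([x,-.342-.02*(x-.578),.096])+off) for x in xs],np.float32)
    v=cv2.remap(g,uv[:,0],uv[:,1],cv2.INTER_LINEAR).ravel()
    wgt=np.clip(np.median(v)-15-v,0,None);print(n,'ring x',(xs*wgt).sum()/wgt.sum(),xs[v.argmin()],v.min(),np.median(v))
d,im,w=look('scene')
Q=w.reshape(-1,3);Q=Q[(abs(Q[:,0]-.578)<.04)&(Q[:,1]<-.31)&(Q[:,1]>-.35)&(Q[:,2]>.125)&(Q[:,2]<.15)]
print('lug',len(Q),Q[:,0].min(),Q[:,0].max())
g=im.mean(-1)
```

```text
s ring x 0.5788126441149798 0.5789999999999969 71.10417 181.09131
t ring x 0.5763448720888624 0.5754999999999972 98.22265 237.6019
lug 108 0.561705023776755 0.597297122458854
```

```bash
python3 -m creep '[[-0.01,-0.02,0,0,0.05],[-0.02,-0.035,0,0,0.05],[-0.02,-0.04,0,0,0.05],[-0.02,-0.04,0,0,0.05],[-0.02,-0.03,0,0,0.05],[-0.0083,-0.0148,0,0,0.05],[0,0,0.03,0,0.05],[0,0,0,0,0.05],[0,0,0,0,0.05]]'
python3 - <<'E'
from h import *
plan(.482,-.1437,.145,-1.15)
for n in('scene','top'):
    d,im,w=look(n)
    Q=w.reshape(-1,3);Q=Q[(Q[:,0]>.452)&(Q[:,0]<.51)&(Q[:,1]>-.165)&(Q[:,1]<-.12)&(Q[:,2]>.139)&(Q[:,2]<.152)]
    if len(Q)>9: print(n,len(Q),np.round(Q.mean(0),4),Q.min(0),Q.max(0))
E
```

```text
time_s: 12.6
position: [0.4809, -0.1429, 0.2214]
tool_rot: [[1.0, -0.02, -0.002], [-0.02, -1.0, 0.001], [-0.002, -0.001, -1.0]]
ft_force: [-0.5, -0.7, -0.0]
grip_width: 0.0502
gripper_force: 0.0
t 12.6 p [ 0.4809 -0.1429  0.2214] yaw tool x -1.16 z [-0.002  0.001 -1.   ] w 0.0502 F [-0.5 -0.7 -0. ]
q [-30.1  18.6  84.9  -0.   76.6  61.1] turn -0.01 rows 0.0  then dx dy dz [0.0011 0.0007 0.0764]
scene 92 [ 0.4819 -0.146   0.1453] [ 0.45598832 -0.15227009  0.13909659] [ 0.50975208 -0.13944541  0.151673  ]
```

```bash
python3 -m creep '[[0.001,0.001,0.03,0,0.05],[0,0,0.03,0,0.05],[0,0,0.0165,0,0.05],[0,0,0,0,0],[0,0,0,0,0],[0,0,0,0,0],[0,0,0,0,0],[0,0,0,0,0]]' 80
python3 -m creep '[[0,0.001,-0.0037,0,0],[0,0.001,-0.0037,0,0],[0,0.0013,-0.0036,0,0],[0,0.0013,-0.0036,0,0],[0,0.0016,-0.0035,0,0],[0,0.0016,-0.0035,0,0],[0,0.0019,-0.0033,0,0],[0,0.0019,-0.0033,0,0],[0,0.0021,-0.0032,0,0],[0,0.0021,-0.0032,0,0]]'
python3 -m creep '[[0,0.0024,-0.003,0,0],[0,0.0024,-0.003,0,0],[0,0.0013,-0.0014,0,0],[0,0,0,0,0],[0,0,0,0,0]]'
```

```text
time_s: 13.5
position: [0.4827, -0.143, 0.1468]
tool_rot: [[1.0, -0.02, 0.003], [-0.02, -1.0, 0.001], [0.003, -0.001, -1.0]]
ft_force: [1.6, 6.7, 1.7]
grip_width: 0.0094
gripper_force: 78.0
time_s: 14.5
position: [0.4823, -0.1563, 0.1791]
tool_rot: [[1.0, -0.02, 0.001], [-0.02, -1.0, 0.008], [0.001, -0.008, -1.0]]
ft_force: [12.1, 16.5, -18.3]
grip_width: 0.0092
gripper_force: 77.6
time_s: 15.0
position: [0.4821, -0.1619, 0.1872]
tool_rot: [[1.0, -0.019, 0.001], [-0.019, -1.0, 0.009], [0.001, -0.009, -1.0]]
ft_force: [8.8, 19.4, -7.9]
grip_width: 0.0091
gripper_force: 78.2
```

```bash
cat > tray.py <<'E'
from h import *
M=np.array([.578,-.3423]);a=np.radians(-1.15);XS=np.array([np.cos(a),np.sin(a)]);YS=np.array([-XS[1],XS[0]]);O=M+.092*YS
def st(w): # world -> stand
    return np.stack([(w[...,:2]-O)@XS,(w[...,:2]-O)@YS,w[...,2]],-1)
def floor(n='top'):
    d,im,w=look(n);s=st(w);m=(abs(s[...,0])<45)&(s[...,1]>.01)&(s[...,1]<.13)&(abs(s[...,0])<.045)&(s[...,2]>.11)&(s[...,2]<.25)
    hsv=cv2.cvtColor(im,cv2.COLOR_RGB2HSV);m&=(hsv[...,0]>70)&(hsv[...,0]<105)&(hsv[...,1]>30)
    P=s[m];
    for k in range(3):
        c=np.polyfit(P[:,1],P[:,2],1);r=P[:,2]-np.polyval(c,P[:,1]);P=P[abs(r)<.004+.01*(k==0)]
    return d,im,s,len(P),np.arctan(c[0]),c[1]
if __name__=='__main__':
    for n in('top','scene'):
        d,im,s,k,th,z0=floor(n);print(n,k,'theta',round(th,3),'z at y=0',round(z0,4))
E
python3 tray.py
```

```text
top 264 theta 0.446 z at y=0 0.1219
scene 593 theta 0.454 z at y=0 0.1203
```

```bash
python3 -m creep '[[0,0.001,-0.002,0,0],[0,0.001,-0.002,0,0],[0,0.001,-0.002,0,0],[0,0,0,0,0],[0,0,0,0,0]]'; python3 tray.py;python3 -m creep '[[0,0.001,-0.002,0,0],[0,0.001,-0.002,0,0],[0,0,0,0,0],[0,0,0,0,0]]'; python3 tray.py
```

```text
time_s: 15.6
position: [0.482, -0.164, 0.1905]
tool_rot: [[1.0, -0.019, -0.001], [-0.019, -1.0, 0.012], [-0.001, -0.012, -1.0]]
ft_force: [16.9, 20.3, -30.6]
grip_width: 0.009
gripper_force: 78.7
top 434 theta 0.482 z at y=0 0.1216
scene 571 theta 0.494 z at y=0 0.1195
time_s: 16.1
position: [0.482, -0.1642, 0.1908]
tool_rot: [[1.0, -0.019, -0.004], [-0.019, -1.0, 0.018], [-0.004, -0.018, -1.0]]
ft_force: [28.2, 25.5, -60.7]
grip_width: 0.009
gripper_force: 78.2
top 412 theta 0.483 z at y=0 0.1217
scene 599 theta 0.491 z at y=0 0.1196
```

```bash
python3 -m creep '[[0,-0.001,0.003,0,0],[0,0,0,0,0],[0,0,0,0,0.05],[0,0,0,0,0.05],[0,0,0,0,0.05],[0,0,-0.02,0,0.05],[0,0,-0.04,0,0.05],[0,0,-0.04,0,0.05]]'; python3 tray.py
python3 - <<'E'
from h import *
for n in('top','scene'):
    d,im,w=look(n)
    hsv=cv2.cvtColor(im,cv2.COLOR_RGB2HSV)
    m=(hsv[...,0]>8)&(hsv[...,0]<24)&(hsv[...,1]>120)&(w[...,0]>.42)&(w[...,0]<.66)&(w[...,1]>-.54)&(w[...,1]<-.4)&(w[...,2]>.008)&(w[...,2]<.1)
    k,lab,stt,c=cv2.connectedComponentsWithStats(m.astype(np.uint8));i=1+stt[1:,4].argmax();S=w[lab==i]
    # handle = drop cross butt (farther end)
    H=S[S[:,0]<S[:,0].max()-.035];l=cv2.fitLine(H[:,:2].astype(np.float32),cv2.DIST_HUBER,0,.01,.01).ravel()
    u=l[:2]*-np.sign(l[0]);T=(H[:,:2]-l[2:])@u
    nrm=np.array([-u[1],u[0]]);lat=(H[:,:2]-l[2:])@nrm
    print(n,len(S),'blade dir',u,'head',np.degrees(np.arctan2(u[1],u[0])),'pt',l[2:],'ferrule end',l[2:]+u*np.percentile(T,99),'lat',np.percentile(lat,[2,98]),'topz@pt',np.median(H[abs(T)<.01,2]),np.median(H[:,2]))
    b=S[S[:,0]>S[:,0].max()-.02];print('butt mean',b.mean(0), 'xmax',np.percentile(((S[:,:2]-l[2:])@u),[1,99]))
    B=w.reshape(-1,3);B=B[(abs((B[:,:2]-l[2:])@nrm)<.04)&(((B[:,:2]-l[2:])@u)>np.percentile(T,99)+.003)&(((B[:,:2]-l[2:])@u)<np.percentile(T,99)+.05)&(B[:,2]>.008)&(B[:,2]<.1)]
    t=(B[:,:2]-l[2:])@nrm;print('blade',len(B),'lat range',np.percentile(t,[1,99]),'along',np.percentile((B[:,:2]-l[2:])@u,[1,99]))
state()
E
```

```text
time_s: 17.0
position: [0.4811, -0.1701, 0.2964]
tool_rot: [[1.0, -0.021, 0.0], [-0.021, -1.0, -0.001], [0.0, 0.001, -1.0]]
ft_force: [0.9, -0.7, -0.1]
grip_width: 0.0503
gripper_force: 0.0
top 191 theta 0.478 z at y=0 0.1219
scene 565 theta 0.49 z at y=0 0.1194
top 482 blade dir [-0.986581    0.16327243] head 170.6031 pt [ 0.53403544 -0.4539426 ] ferrule end [ 0.48735471 -0.44621725] lat [-0.00878751  0.01076238] topz@pt 0.05247926752728263 0.05004523654436617
butt mean [ 0.61745625 -0.46640751  0.02335814] xmax [-0.09223469  0.04603123]
blade 330 lat range [-0.0273522   0.03127641] along [0.05223511 0.08772908]
scene 621 blade dir [-0.98662513  0.1630058 ] head 170.61858 pt [ 0.535428   -0.46149656] ferrule end [ 0.48709441 -0.4535111 ] lat [-0.01512448  0.00659618] topz@pt 0.04966125165045185 0.04599206610860436
butt mean [ 0.62123025 -0.46774389  0.02176869] xmax [-0.09274136  0.04832109]
blade 395 lat range [-0.03459296  0.02535506] along [0.0532446  0.08815639]
t 17.2 p [ 0.4815 -0.1702  0.2955] yaw tool x -1.19 z [ 0.002 -0.002 -1.   ] w 0.0502 F [-0.2  0.2 -0.4]
```

```bash
python3 -m creep '[[0,0,0,-8.5,0.06],[0,0,0,-8.5,0.06],[0,0,0,-8.5,0.06],[0,0,0,-8.5,0.06],[0,0,0,-8.5,0.06],[0,0,0,-8.5,0.06],[0,0,0,-8.5,0.06],[0,0,0,-8.5,0.06],[0,0,0,-8.5,0.06],[0,0,0,-8.5,0.06]]'
python3 -m creep '[[0,0,0,-8.5,0.06],[0,0,0,-8.5,0.06],[0,0,0,-8.5,0.06],[0,0,0,-8.5,0.06],[0,0,0,-8.5,0.06],[0,0,0,-8.5,0.06],[0,0,0,-8.5,0.06],[0,0,0,-8.5,0.06],[0,0,0,-8.5,0.06],[0,0,0,-8.5,0.06]]'
python3 -m creep '[[0,0,0,-1.75,0.06],[0,0,0,0,0.06]]'
python3 -c "
from h import *
plan(.5153,-.4529,.16,170.6)"
```

```text
time_s: 18.2
position: [0.4811, -0.1698, 0.2933]
tool_rot: [[0.101, 0.995, -0.002], [0.995, -0.101, 0.001], [0.001, -0.002, -1.0]]
ft_force: [0.3, 0.5, -0.1]
grip_width: 0.0605
gripper_force: 0.0
time_s: 19.2
position: [0.4811, -0.1698, 0.2933]
tool_rot: [[-0.982, 0.188, -0.002], [0.188, 0.982, 0.001], [0.002, 0.001, -1.0]]
ft_force: [0.2, 0.2, 0.6]
grip_width: 0.0602
gripper_force: 0.0
time_s: 19.4
position: [0.4811, -0.1698, 0.2934]
tool_rot: [[-0.987, 0.164, -0.002], [0.164, 0.987, 0.001], [0.002, 0.001, -1.0]]
ft_force: [0.2, 0.1, -0.9]
grip_width: 0.0601
gripper_force: 0.0
t 19.4 p [ 0.4811 -0.1698  0.2934] yaw tool x 170.58 z [-0.002  0.001 -1.   ] w 0.0601 F [ 0.2  0.1 -0.9]
q [ -32.8   16.3   76.    -0.    87.8 -113.3] turn -0.02 rows 0.0  then dx dy dz [-0.0799 -0.2737  0.1334]
```

```bash
python3 -m creep '[[-0.005,-0.02,0,0,0.06],[-0.012,-0.04,0,0,0.06],[-0.012,-0.04,0,0,0.06],[-0.012,-0.04,0,0,0.06],[-0.012,-0.04,0,0,0.06],[-0.012,-0.04,0,0,0.06],[-0.01,-0.034,0,0,0.06],[-0.005,-0.02,0.03,0,0.06],[0,0,0.04,0,0.06],[0,0,0.04,0,0.06]]'
python3 - <<'E'
from h import *
plan(.5153,-.4529,.049,170.6)
d,im,w=look('scene');cv2.imwrite('pics/s5.png',cv2.resize(im[180:320,290:420],None,fx=4,fy=4)[:,:,::-1])
hsv=cv2.cvtColor(im,cv2.COLOR_RGB2HSV)
m=(hsv[...,0]>8)&(hsv[...,0]<24)&(hsv[...,1]>120)&(w[...,0]>.42)&(w[...,0]<.68)&(w[...,1]>-.56)&(w[...,1]<-.38)&(w[...,2]>.008)&(w[...,2]<.1)
S=w[m];b=S[S[:,0]>S[:,0].max()-.02];print('butt',b.mean(0))
E
```

```text
time_s: 20.4
position: [0.5151, -0.4538, 0.1819]
tool_rot: [[-0.986, 0.166, -0.001], [0.166, 0.986, 0.001], [0.001, 0.001, -1.0]]
ft_force: [-0.2, 0.3, -0.5]
grip_width: 0.0598
gripper_force: 0.0
t 20.4 p [ 0.5151 -0.4538  0.1819] yaw tool x 170.45 z [-0.001  0.001 -1.   ] w 0.0598 F [-0.2  0.3 -0.5]
q [ -51.2   38.7   56.1   -0.    85.2 -131.7] turn -0.15 rows 0.0  then dx dy dz [-0.      0.0009  0.1329]
butt [ 0.62065951 -0.46999312  0.02144321]
```

View pics/s5.png

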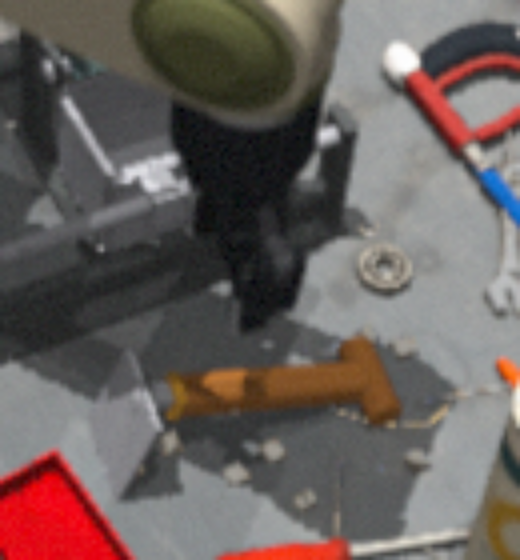

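The gripper is above the handle, whose axis runs from crop (170,395) to (380,380), and the scraper hasn't moved. I'll descend and grip.

```bash
python3 -m creep '[[0,0.001,0.03,0,0.06],[0,0,0.03,0,0.06],[0,0,0.03,0,0.06],[0,0,0.03,0,0.06],[0,0,0.013,0,0.06],[0,0,0,0,0],[0,0,0,0,0],[0,0,0,0,0],[0,0,0,0,0],[0,0,0,0,0]]' 90
python3 -m creep '[[0,0,-0.02,0,0],[0,0,-0.04,0,0],[0,0,-0.05,0,0],[0,0,-0.05,0,0],[0,0,-0.05,0,0],[0,0,-0.04,0,0],[0,0,0,0,0],[0,0,0,0,0]]'
python3 - <<'E'
from tray import *
plan(*(O+XS*0-YS*0.03),.3,88.85)
for n in('scene','top'):
    d,im,w=look(n);s=observe();p=np.array(s['position']);R=np.array(s['tool_rot'])
    L=(w-p)@R  # tool coords x ahead(blade), z down
    m=(L[...,0]>-.14)&(L[...,0]<.1)&(abs(L[...,1])<.05)&(L[...,2]>-.035)&(L[...,2]<.08)
    hsv=cv2.cvtColor(im,cv2.COLOR_RGB2HSV);o=m&(hsv[...,0]>8)&(hsv[...,0]<24)&(hsv[...,1]>120)
    B=L[m&(L[...,0]>.04)];H=L[o]
    print(n,len(B),len(H));
    if len(B)>20: print('blade pct',np.round(np.percentile(B,[1,50,99],axis=0),4)); 
    if len(H)>20: c=np.polyfit(H[:,0],H[:,2],1);print('handle slope deg',np.degrees(np.arctan(c[0])),np.polyfit(H[:,0],H[:,1],1))
E
```

```text
time_s: 21.45
position: [0.5165, -0.4528, 0.0535]
tool_rot: [[-0.987, 0.163, 0.002], [0.163, 0.987, -0.003], [-0.003, -0.002, -1.0]]
ft_force: [0.1, 0.2, 6.9]
grip_width: 0.0206
gripper_force: 88.6
time_s: 22.25
position: [0.5157, -0.452, 0.3018]
tool_rot: [[-0.987, 0.163, 0.001], [0.163, 0.987, -0.001], [-0.001, -0.001, -1.0]]
ft_force: [-0.5, 0.0, -2.5]
grip_width: 0.0205
gripper_force: 88.3
t 22.25 p [ 0.5157 -0.452   0.3018] yaw tool x 170.6 z [ 0.001 -0.001 -1.   ] w 0.0205 F [-0.5  0.  -2.5]
q [ -51.1   35.4   43.1   -0.   101.5 -131.7] turn 81.75 rows 9.6  then dx dy dz [0.173  0.0601 0.0018]
scene 578 607
blade pct [[ 0.0407 -0.0309 -0.0226]
 [ 0.056  -0.0028  0.009 ]
 [ 0.0692  0.0285  0.05  ]]
handle slope deg -17.780632278427202 [-0.0076331  -0.00563315]
top 64 191
blade pct [[ 0.0414 -0.0303 -0.0247]
 [ 0.0479 -0.0209 -0.02  ]
 [ 0.0547 -0.0063 -0.0004]]
handle slope deg -18.827447616679542 [-0.15688707  0.00301088]
```

```bash
cat > offs.py <<'E'
from tray import *
def offs(n,pr=True):
    d,im,w=look(n);s=st(w)
    m=(abs(s[...,0])<.054)&(s[...,1]>-.01)&(s[...,1]<.145)&(s[...,2]>.11)
    fl=.1215+np.tan(.48)*s[...,1]; up=(s[...,2]-fl)*np.cos(.48)
    m&=(up>.004)&(up<.05);hsv=cv2.cvtColor(im,cv2.COLOR_RGB2HSV);m&=(hsv[...,1]<35)
    k,lab,stt,c=cv2.connectedComponentsWithStats(m.astype(np.uint8))
    for i in range(1,k):
        if stt[i,4]>25:
            q=s[lab==i];along=q[:,1]/np.cos(.48)
            print(n,stt[i,4],'px',c[i].astype(int),'x %.3f..%.3f y %.3f..%.3f up %.3f'%(*np.percentile(q[:,0],[3,97]),*np.percentile(q[:,1],[3,97]),np.median(up[lab==i])))
    return d,im,s
if __name__=='__main__':
    for n in('top','scene'):
        d,im,s=offs(n)
        cv2.imwrite(f'pics/off_{n}.png',cv2.resize(im[150:280,230:380] if n=='top' else im[110:260,240:400],None,fx=4,fy=4)[:,:,::-1])
E
python3 offs.py
```

```text
top 261 px [260 185] x -0.051..0.049 y 0.122..0.138 up 0.023
top 177 px [307 182] x 0.014..0.041 y 0.005..0.048 up 0.007
top 289 px [281 200] x -0.040..-0.011 y 0.062..0.106 up 0.012
scene 169 px [308 161] x -0.039..-0.010 y 0.061..0.095 up 0.011
scene 83 px [332 176] x 0.015..0.029 y 0.002..0.043 up 0.017
```

View pics/off_scene.png

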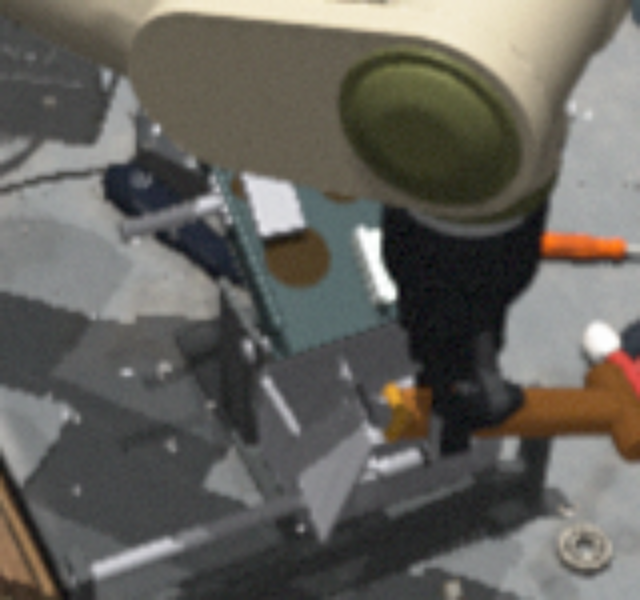

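The offcuts show at crop (272,210), the flat one, and (370,265), the taller one. The cup is below the lip at (340,400), and the scraper is held squarely. I'll turn the scraper to face uphill.

```bash
python3 -m creep '[[0,0,0,4,0],[0,0,0,8,0],[0,0,0,8.5,0],[0,0,0,8.5,0],[0,0,0,8.5,0],[0,0,0,8.5,0],[0,0,0,8.5,0],[0,0,0,8.5,0],[0,0,0,8.5,0],[0,0,0,8.5,0]]'
python3 -m creep '[[0,0,0,1.75,0],[0,0,0,0,0],[0,0,0,0,0]]'
python3 - <<'E'
from tray import *
x,y=O+.024*XS-.0035*YS
print(x,y);plan(x,y,.25,88.85)
d,im,w=look('scene');s=observe();p=np.array(s['position']);R=np.array(s['tool_rot'])
L=(w-p)@R
m=(L[...,0]>-.14)&(L[...,0]<.1)&(abs(L[...,1])<.05)&(L[...,2]>-.035)&(L[...,2]<.08)
B=L[m&(L[...,0]>.055)];print(len(B),np.round(np.percentile(B,[1,50,99],axis=0),4))
E
```

```text
time_s: 23.45
position: [0.5158, -0.4521, 0.3]
tool_rot: [[-0.004, 1.0, -0.001], [1.0, 0.004, 0.002], [0.002, -0.001, -1.0]]
ft_force: [-0.5, 0.3, -1.7]
grip_width: 0.0204
gripper_force: 88.3
time_s: 23.75
position: [0.5158, -0.4521, 0.3006]
tool_rot: [[0.019, 1.0, -0.001], [1.0, -0.019, 0.001], [0.001, -0.001, -1.0]]
ft_force: [0.2, 0.4, -0.7]
grip_width: 0.0203
gripper_force: 88.2
0.6037713554661868 -0.25429950433414916
t 23.75 p [ 0.5158 -0.4521  0.3006] yaw tool x 88.92 z [-0.001  0.001 -1.   ] w 0.0203 F [ 0.2  0.4 -0.7]
q [-51.1  35.5  43.1   0.  101.5 -50. ] turn 0.07 rows 0.0  then dx dy dz [0.1996 0.084  0.0506]
49 [[ 0.0565 -0.0284  0.0173]
 [ 0.0639 -0.0206  0.0364]
 [ 0.0691  0.0082  0.0528]]
```

```bash
python3 -m creep '[[0.02,0.008,0,0,0],[0.04,0.017,0,0,0],[0.04,0.017,0,0,0],[0.04,0.017,0,0,0],[0.04,0.017,0,0,0],[0.0196,0.008,0,0,0],[0,0,0.025,0,0],[0,0,0.025,0,0],[0,0,0,0,0],[0,0,0,0,0]]'
python3 - <<'E'
from tray import *
x,y=O+.024*XS-.0035*YS
plan(x,y,.21,88.85)
for n in('top','scene'):
    d,im,w=look(n);cv2.imwrite(f'pics/sc1_{n}.png',cv2.resize(im[140:270,230:380] if n=='top' else im[110:260,240:400],None,fx=4,fy=4)[:,:,::-1])
E
```

```text
time_s: 24.8
position: [0.604, -0.2539, 0.252]
tool_rot: [[0.019, 1.0, 0.0], [1.0, -0.019, 0.0], [0.0, 0.0, -1.0]]
ft_force: [-0.4, -0.1, -1.7]
grip_width: 0.0205
gripper_force: 88.3
t 24.8 p [ 0.604  -0.2539  0.252 ] yaw tool x 88.88 z [ 0.  0. -1.] w 0.0205 F [-0.4 -0.1 -1.7]
q [-33.1  32.8  55.7   0.   91.5 -32. ] turn 0.03 rows 0.0  then dx dy dz [-0.0004 -0.0002  0.042 ]
```

View pics/sc1_top.png

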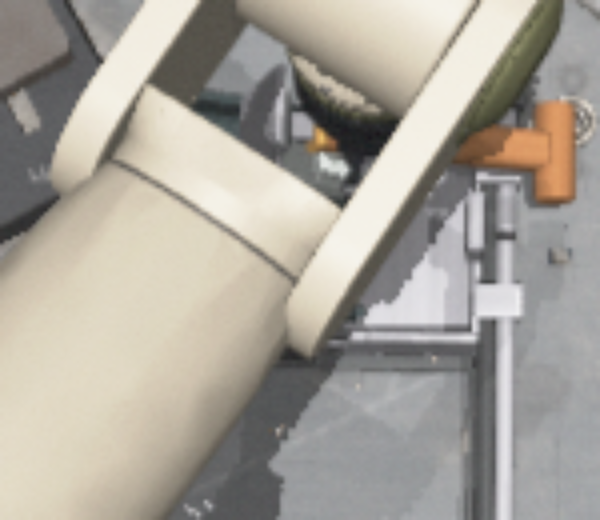

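The arm mostly hides the tray in this view. The blade is at crop (270,110), above the far side, and the cup is below at (420,270). I'll lower it carefully.

```bash
python3 -m creep '[[-0.003,-0.003,0.015,0,0],[0,0,0.012,0,0],[0,0,0.006,0,0],[0,0,0,0,0]]'; python3 -m creep '[[0,0,0.004,0,0],[0,0,0,0,0]]';python3 -m creep '[[0,0,0.003,0,0],[0,0,0,0,0]]'
```

```text
time_s: 25.3
position: [0.6007, -0.2571, 0.2177]
tool_rot: [[0.02, 1.0, -0.001], [1.0, -0.02, 0.001], [0.001, -0.001, -1.0]]
ft_force: [-0.1, -0.4, -1.7]
grip_width: 0.0205
gripper_force: 88.3
time_s: 25.5
position: [0.6009, -0.2572, 0.2143]
tool_rot: [[0.02, 1.0, 0.0], [1.0, -0.02, -0.0], [-0.0, 0.0, -1.0]]
ft_force: [0.8, 0.0, -1.1]
grip_width: 0.0207
gripper_force: 88.3
time_s: 25.7
position: [0.6007, -0.2572, 0.2111]
tool_rot: [[0.02, 1.0, -0.0], [1.0, -0.02, 0.0], [0.0, -0.0, -1.0]]
ft_force: [-0.8, 0.4, -1.7]
grip_width: 0.0202
gripper_force: 88.3
```

```bash
python3 -m creep '[[0,0,0.002,0,0],[0,0,0,0,0]]'|sed -n '2p;4p'; python3 -m creep '[[0,0,0.0015,0,0],[0,0,0,0,0]]'|sed -n '2p;4p';python3 -m creep '[[0,0,0.001,0,0],[0,0,0,0,0]]'|sed -n '2p;4p'
```

```text
position: [0.6007, -0.2572, 0.2091]
ft_force: [0.4, -0.6, -2.4]
position: [0.6007, -0.2572, 0.2077]
ft_force: [1.0, -0.3, -2.3]
position: [0.6008, -0.2573, 0.2069]
ft_force: [0.1, -0.4, -1.1]
```

```bash
python3 -m creep '[[0,0,0.0008,0,0],[-0.006,0,0.0031,0,0],[-0.006,0,0.0031,0,0],[-0.006,0,0.0031,0,0],[-0.006,0,0.0031,0,0],[0,0,0,0,0]]'; python3 -m creep '[[-0.007,0,0.0036,0,0],[-0.007,0,0.0036,0,0],[-0.007,0,0.0036,0,0],[0,0,0,0,0]]'
```

```text
time_s: 26.9
position: [0.6002, -0.2824, 0.1934]
tool_rot: [[0.021, 1.0, 0.0], [1.0, -0.021, -0.0], [-0.0, 0.0, -1.0]]
ft_force: [-0.9, -0.9, 3.9]
grip_width: 0.0205
gripper_force: 89.1
time_s: 27.3
position: [0.5997, -0.3035, 0.1823]
tool_rot: [[0.021, 1.0, -0.0], [1.0, -0.021, -0.0], [-0.0, -0.0, -1.0]]
ft_force: [0.2, -1.1, 4.9]
grip_width: 0.0208
gripper_force: 89.2
```

```bash
python3 -m creep '[[-0.007,0,0.0036,0,0],[-0.007,0,0.0036,0,0],[-0.006,0,0.0028,0,0],[0,0,0,0,0],[0,0,0,0,0]]'
python3 - <<'E'
from offs import *
d,im,s=offs('scene')
Q=s.reshape(-1,3);cv2.imwrite('pics/s6.png',cv2.resize(im[110:260,240:400],None,fx=4,fy=4)[:,:,::-1])
E
```

```text
time_s: 27.8
position: [0.5992, -0.3232, 0.1725]
tool_rot: [[0.021, 1.0, -0.0], [1.0, -0.021, -0.002], [-0.002, -0.0, -1.0]]
ft_force: [-0.8, -3.4, 0.3]
grip_width: 0.0204
gripper_force: 88.5
scene 225 px [307 158] x -0.039..-0.008 y 0.062..0.103 up 0.011
```

View pics/s6.png

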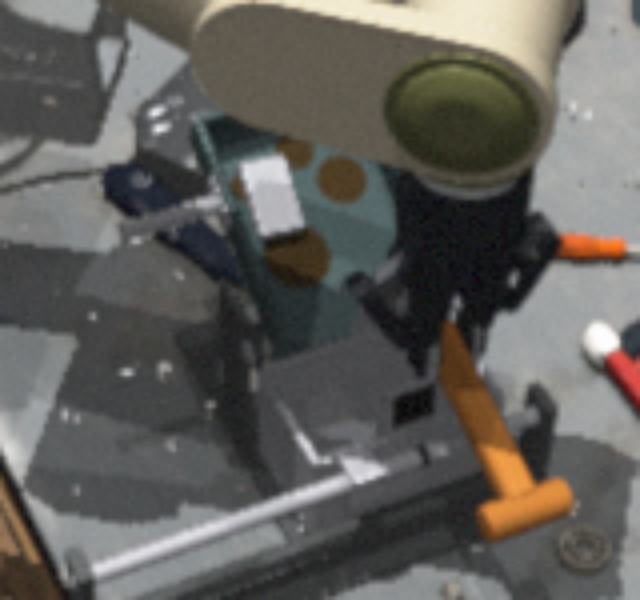

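The near part of the tray is empty now, and offcut A still lies at crop (272,195). I'll lift the scraper and go behind A.

```bash
python3 -m creep '[[0,0,-0.03,0,0],[0,0,-0.04,0,0],[0,0,-0.04,0,0],[0,0,-0.015,0,0],[0,0,0,0,0],[0,0,0,0,0]]'
python3 - <<'E'
from offs import *
x,y=O-.020*XS+.047*YS
plan(x,y,.295,88.85)
d,im,s=offs('scene');d,im,s=offs('top')
# cup interior content
m=(abs(s[...,0])<.06)&(s[...,1]<-.005)&(s[...,1]>-.07)&(s[...,2]>.02)&(s[...,2]<.075);q=s[m];print(len(q),np.percentile(q,[2,50,98],axis=0))
m2=m&(s[...,2]>.031);q=s[m2];print('above cup floor',len(q),np.percentile(q,[2,50,98],axis=0) if len(q) else '')
cv2.imwrite('pics/t7.png',cv2.resize(im[150:280,230:380],None,fx=4,fy=4)[:,:,::-1])
E
```

```text
time_s: 28.45
position: [0.5993, -0.3218, 0.2961]
tool_rot: [[0.02, 1.0, -0.002], [1.0, -0.02, 0.002], [0.002, -0.002, -1.0]]
ft_force: [0.9, -0.0, -2.0]
grip_width: 0.0204
gripper_force: 88.5
t 28.45 p [ 0.5993 -0.3218  0.2961] yaw tool x 88.87 z [-0.002  0.002 -1.   ] w 0.0204 F [ 0.9 -0.  -2. ]
q [-38.2  34.9  44.9  -0.  100.4 -37. ] turn 0.02 rows 0.0  then dx dy dz [ 0.1181 -0.0409  0.0011]
scene 227 px [307 159] x -0.038..-0.008 y 0.062..0.103 up 0.010
top 240 px [260 184] x -0.046..0.050 y 0.122..0.137 up 0.022
13 [[-0.01223383 -0.0694322   0.02146093]
 [ 0.01328778 -0.04385012  0.02540465]
 [ 0.05898983 -0.00929397  0.02835441]]
above cup floor 0
```

View pics/t7.png

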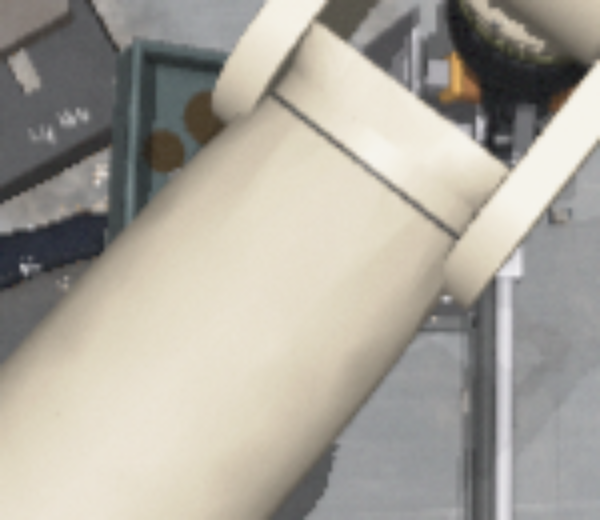

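The arm hides the cup in this view. Going on to offcut A.

```bash
python3 -m creep '[[0.02,-0.007,0,0,0],[0.03,-0.01,0,0,0],[0.03,-0.01,0,0,0],[0.025,-0.009,0,0,0],[0.013,-0.005,0,0,0],[0,0,0,0,0],[0,0,0,0,0]]'
python3 - <<'E'
from offs import *
x,y=O-.020*XS+.047*YS
plan(x,y,.235,88.85)
d,im,s=offs('scene')
# is the angle still in the tray / in the cup? white-ish pixels inside near strip
hsv=cv2.cvtColor(im,cv2.COLOR_RGB2HSV)
m=(abs(s[...,0])<.06)&(s[...,1]<-.005)&(s[...,1]>-.07)&(s[...,2]>.015)&(s[...,2]<.09);print('cup interior pts',m.sum(),np.percentile(s[m],[2,25,50,75,98],axis=0).round(3))
E
```

```text
time_s: 29.25
position: [0.5611, -0.2042, 0.2973]
tool_rot: [[0.02, 1.0, -0.0], [1.0, -0.02, -0.0], [-0.0, -0.0, -1.0]]
ft_force: [0.2, -0.3, -0.7]
grip_width: 0.0206
gripper_force: 88.5
t 29.25 p [ 0.5611 -0.2042  0.2973] yaw tool x 88.84 z [-0. -0. -1.] w 0.0206 F [ 0.2 -0.3 -0.7]
q [-31.3  25.3  61.5  -0.   93.3 -30.2] turn -0.01 rows 0.0  then dx dy dz [ 0.0012 -0.0003  0.0623]
scene 229 px [307 159] x -0.038..-0.009 y 0.061..0.104 up 0.010
cup interior pts 57 [[-0.032 -0.017  0.017]
 [-0.021 -0.013  0.021]
 [-0.004 -0.01   0.022]
 [ 0.009 -0.008  0.023]
 [ 0.058 -0.006  0.026]]
```

```bash
python3 -m creep '[[0.001,0,0.02,0,0],[0,0,0.02,0,0],[0,0,0.01,0,0],[0,0,0.006,0,0],[0,0,0,0,0],[0,0,0,0,0]]'|sed -n '2p;4p'; python3 -m creep '[[0,0,0.003,0,0],[0,0,0,0,0]]'|sed -n '2p;4p'; python3 -m creep '[[0,0,0.002,0,0],[0,0,0,0,0]]'|sed -n '2p;4p';python3 -m creep '[[0,0,0.001,0,0],[0,0,0,0,0]]'|sed -n '2p;4p'
```

```text
position: [0.5612, -0.2028, 0.2425]
ft_force: [-0.8, 0.1, -1.7]
position: [0.5609, -0.2024, 0.2389]
ft_force: [0.1, 0.4, -1.5]
position: [0.5608, -0.2024, 0.2367]
ft_force: [-0.1, -0.3, -0.9]
position: [0.5608, -0.2024, 0.2357]
ft_force: [0.6, 0.4, -2.4]
```

```bash
python3 -m creep '[[0,0,0.001,0,0],[0,0,0.0005,0,0],[-0.006,0,0.0031,0,0],[-0.006,0,0.0031,0,0],[-0.006,0,0.0031,0,0],[-0.006,0,0.0031,0,0],[-0.006,0,0.0031,0,0],[0,0,0,0,0]]'; python3 -c "
from offs import *
offs('scene')"
```

```text
time_s: 31.3
position: [0.5602, -0.2336, 0.2184]
tool_rot: [[0.021, 1.0, -0.0], [1.0, -0.021, -0.001], [-0.001, -0.0, -1.0]]
ft_force: [-0.7, -2.1, 2.9]
grip_width: 0.0205
gripper_force: 89.2
scene 135 px [309 169] x -0.048..-0.014 y 0.037..0.083 up 0.011
```

```bash
python3 -m creep '[[-0.006,0,0.0031,0,0],[-0.006,0,0.0031,0,0],[-0.006,0,0.0031,0,0],[-0.006,0,0.0031,0,0],[-0.006,0,0.0031,0,0],[-0.006,0,0.0031,0,0],[-0.006,0,0.0031,0,0],[0,0,0,0,0]]'|sed -n '2p;4p'; python3 -c "
from offs import *
offs('scene')"; python3 -m creep '[[-0.006,0,0.0031,0,0],[-0.006,0,0.0031,0,0],[-0.006,0,0.0031,0,0],[-0.006,0,0.0031,0,0],[-0.006,0,0.0031,0,0],[-0.006,0,0.0031,0,0],[0,0,0,0,0]]'|sed -n '2p;4p'; python3 -c "
from offs import *
offs('scene')"
```

```text
position: [0.5593, -0.2755, 0.1967]
ft_force: [0.5, -1.8, 2.2]
scene 127 px [316 186] x -0.048..-0.013 y -0.007..0.040 up 0.011
position: [0.5585, -0.3116, 0.178]
ft_force: [-0.5, -1.3, 1.7]
```

```bash
python3 -m creep '[[-0.006,0,0.0031,0,0],[-0.006,0,0.0028,0,0],[0,0,0,0,0],[0,0,-0.03,0,0],[0,0,-0.04,0,0],[0,0,-0.04,0,0],[0,0,-0.015,0,0],[0,0,0,0,0]]'|sed -n '2p;4p'
python3 -m creep '[[-0.01,-0.004,0,0,0],[-0.03,-0.011,0,0,0],[-0.03,-0.011,0,0,0],[-0.03,-0.011,0,0,0],[-0.02,-0.004,0,0,0],[0,0,0,-8,0],[0,0,0,-8,0],[0,0,0,-8,0],[0,0,0,-8,0],[0,0,0,-8,0]]'|sed -n '2p;4p'
python3 -m creep '[[0,0,0,-8,0],[0,0,0,-8,0],[0,0,0,-8,0],[0,0,0,-8,0],[0,0,0,-8,0],[0,0,0,-1.75,0],[0,0,0,0,0]]'
python3 - <<'E'
from offs import *
for n in('scene','top'):
    d,im,s=offs(n)
    m=(abs(s[...,0])<.061)&(s[...,1]<0)&(s[...,1]>-.073)&(s[...,2]>.015)&(s[...,2]<.09);q=s[m];print(n,'cup pts',m.sum());
    if len(q):print(np.percentile(q,[2,25,50,75,98],axis=0).round(3))
cv2.imwrite('pics/t8.png',cv2.resize(np.vstack([im[150:280,230:420],look('scene')[1][120:250,230:420]]),None,fx=2.3,fy=2.3)[:,:,::-1])
plan(.5165,-.4528,.15,170.6)
E
```

```text
position: [0.5588, -0.3226, 0.3]
ft_force: [0.1, -0.2, -1.0]
position: [0.5143, -0.4421, 0.295]
ft_force: [-0.0, 0.2, -1.6]
time_s: 35.45
position: [0.5144, -0.442, 0.2953]
tool_rot: [[-0.986, 0.164, -0.003], [0.164, 0.986, 0.003], [0.003, 0.002, -1.0]]
ft_force: [-0.0, 0.0, -1.1]
grip_width: 0.0204
gripper_force: 89.6
scene cup pts 13
[[ 0.003 -0.018  0.019]
 [ 0.006 -0.015  0.02 ]
 [ 0.009 -0.013  0.023]
 [ 0.01  -0.006  0.024]
 [ 0.013 -0.001  0.026]]
top 252 px [260 186] x -0.051..0.049 y 0.122..0.137 up 0.022
top cup pts 1100
[[-0.051 -0.071  0.02 ]
 [-0.026 -0.054  0.023]
 [ 0.004 -0.037  0.026]
 [ 0.031 -0.02   0.036]
 [ 0.059 -0.004  0.044]]
t 35.6 p [ 0.5147 -0.4418  0.2965] yaw tool x 170.52 z [-0.001  0.001 -1.   ] w 0.0204 F [ 0.5  1.2 -1.7]
q [ -50.6   34.6   45.3   -0.   100.2 -131.1] turn -0.08 rows 0.0  then dx dy dz [-0.0035 -0.0105  0.1465]
```

```bash
python3 -m creep '[[-0.0035,-0.0105,0.02,0,0],[0,0,0.04,0,0],[0,0,0.04,0,0],[0,0,0.04,0,0],[0,0,0.04,0,0],[0,0,0.03,0,0],[0,0,0.02,0,0],[0,0,0.008,0,0],[0,0,0,0,0],[0,0,0,0,0]]'
python3 - <<'E'
from tray import *
for k in range(1):
    d,im,w=look('top');s=st(w)
    m=(abs(s[...,0])<.060)&(s[...,1]<0.004)&(s[...,1]>-.07)&(s[...,2]>.030)&(s[...,2]<.09)
    kk,lab,stt,c=cv2.connectedComponentsWithStats(m.astype(np.uint8))
    for i in range(1,kk):
        if stt[i,4]>15: q=s[lab==i];print(stt[i,4],c[i].astype(int),np.percentile(q,[3,97],axis=0).round(3).tolist(),im[lab==i].mean(0).round())
E
```

```text
time_s: 36.6
position: [0.5171, -0.453, 0.0608]
tool_rot: [[-0.987, 0.164, 0.001], [0.164, 0.987, -0.002], [-0.001, -0.001, -1.0]]
ft_force: [-0.0, -0.7, -1.0]
grip_width: 0.0205
gripper_force: 89.8
207 [335 190] [[0.015, -0.067, 0.031], [0.05, -0.022, 0.046]] [229. 232. 229.]
226 [333 210] [[-0.037, -0.064, 0.032], [-0.008, -0.017, 0.04]] [230. 229. 232.]
```

Both offcuts are in the cup. I'll set the scraper down.

```bash
python3 -m creep '[[0,0,0.004,0,0],[0,0,0.002,0,0],[0,0,0,0,0]]'|sed -n '2p;4p'; python3 -m creep '[[0,0,0.001,0,0],[0,0,0.0005,0,0],[0,0,0,0,0]]'|sed -n '2p;4p'
```

```text
position: [0.5169, -0.4525, 0.0538]
ft_force: [-0.4, -0.2, -1.1]
position: [0.5169, -0.4526, 0.0535]
ft_force: [-2.3, 2.2, 7.5]
```

```bash
python3 -m creep '[[0,0,0,0,0.06],[0,0,0,0,0.06],[0,0,0,0,0.06],[0,0,0,0,0.06],[0,0,-0.02,0,0.06],[0,0,-0.04,0,0.06],[0,0,-0.05,0,0.06],[0,0,-0.05,0,0.06],[0,0,-0.05,0,0.06],[0,0,-0.03,-8.25,0.06]]'
python3 - <<'E'
from h import *
plan(.4815,-.1645,.25,178.85)
d,im,w=look('scene');hsv=cv2.cvtColor(im,cv2.COLOR_RGB2HSV)
m=(hsv[...,0]>8)&(hsv[...,0]<24)&(hsv[...,1]>120)&(w[...,0]>.42)&(w[...,0]<.68)&(w[...,1]>-.56)&(w[...,1]<-.38)&(w[...,2]>.004)&(w[...,2]<.1)
S=w[m];b=S[S[:,0]>S[:,0].max()-.02];print('butt',b.mean(0),S[:,2].min())
d,im,w=look('top')
for r in (w,look('scene')[2]):
    Q=r.reshape(-1,3);Q=Q[(Q[:,0]>.455)&(Q[:,0]<.505)&(Q[:,1]>-.19)&(Q[:,1]<-.14)&(Q[:,2]>.17)&(Q[:,2]<.20)];print('bar',len(Q),Q.mean(0) if len(Q) else 0,Q.max(0) if len(Q) else 0)
E
```

```text
time_s: 38.25
position: [0.517, -0.4526, 0.2969]
tool_rot: [[-1.0, 0.018, 0.004], [0.018, 1.0, -0.004], [-0.004, -0.004, -1.0]]
ft_force: [-0.5, -0.8, 0.1]
grip_width: 0.0602
gripper_force: 0.0
t 38.25 p [ 0.517  -0.4526  0.2969] yaw tool x 178.96 z [ 0.004 -0.004 -1.   ] w 0.0602 F [-0.5 -0.8  0.1]
q [ -51.    35.5   43.7    0.   100.5 -140. ] turn 0.11 rows 0.0  then dx dy dz [0.0412 0.2873 0.0469]
butt [ 0.62079917 -0.46970417  0.02114825] 0.006643186665765603
bar 121 [ 0.47911143 -0.16431006  0.18849533] [ 0.50340908 -0.15680549  0.19305482]
bar 93 [ 0.47973898 -0.16649646  0.18565943] [ 0.50464186 -0.15965425  0.19192777]
```

```bash
python3 -m creep '[[0.005,0.03,0,0,0.05],[0.006,0.045,0,0,0.05],[0.006,0.045,0,0,0.05],[0.006,0.045,0,0,0.05],[0.006,0.045,0,0,0.05],[0.006,0.045,0,0,0.05],[0.006,0.032,0,0,0.05],[0,0,0.02,0,0.05],[0,0,0,0,0.05]]'
python3 -c "
from h import *
plan(.4815,-.1645,.187,178.85)"
```

```text
time_s: 39.3
position: [0.4804, -0.1633, 0.2692]
tool_rot: [[-1.0, 0.02, -0.005], [0.02, 1.0, 0.003], [0.005, 0.003, -1.0]]
ft_force: [-0.2, -0.0, 0.1]
grip_width: 0.0501
gripper_force: 0.0
t 39.3 p [ 0.4804 -0.1633  0.2692] yaw tool x 178.85 z [-0.005  0.003 -1.   ] w 0.0501 F [-0.2 -0.   0.1]
q [ -32.2   17.    79.    -0.    84.4 -121. ] turn 0.00 rows 0.0  then dx dy dz [-0.0011 -0.0012  0.0822]
```

```bash
python3 -m creep '[[-0.001,-0.001,0.03,0,0.05],[0,0,0.03,0,0.05],[0,0,0.022,0,0.05],[0,0,0,0,0],[0,0,0,0,0],[0,0,0,0,0],[0,0,0,0,0],[0,0,0,0,0]]' 80
python3 -m creep '[[0,0.0024,0.003,0,0],[0,0.0024,0.003,0,0],[0,0.0021,0.0032,0,0],[0,0.0021,0.0032,0,0],[0,0.0019,0.0033,0,0],[0,0.0019,0.0033,0,0],[0,0.0016,0.0035,0,0],[0,0.0016,0.0035,0,0],[0,0.0013,0.0036,0,0],[0,0.0013,0.0036,0,0]]'
python3 -m creep '[[0,0.001,0.0037,0,0],[0,0.001,0.0037,0,0],[0,0,0.002,0,0],[0,0,0,0,0],[0,0,0,0,0]]'
sed -i 's/hsv\[...,0\]>70/hsv[...,0]>60/' tray.py; python3 tray.py
```

```text
time_s: 40.1
position: [0.4829, -0.1638, 0.1912]
tool_rot: [[-1.0, 0.02, 0.001], [0.02, 1.0, 0.004], [-0.001, 0.004, -1.0]]
ft_force: [2.0, 11.6, 0.0]
grip_width: 0.0093
gripper_force: 78.0
time_s: 41.1
position: [0.4832, -0.1464, 0.1599]
tool_rot: [[-1.0, 0.02, 0.003], [0.02, 1.0, -0.0], [-0.003, 0.0, -1.0]]
ft_force: [-6.8, 9.7, 18.7]
grip_width: 0.0089
gripper_force: 83.9
time_s: 41.6
position: [0.4836, -0.1435, 0.1498]
tool_rot: [[-1.0, 0.02, 0.003], [0.02, 1.0, 0.002], [-0.003, 0.002, -1.0]]
ft_force: [-1.4, 13.2, 10.8]
grip_width: 0.0091
gripper_force: 84.9
top 18 theta 0.017 z at y=0 0.1268
scene 698 theta 0.025 z at y=0 0.1254
```

```bash
python3 -m creep '[[0,0,0.002,0,0],[0,0,0.002,0,0],[0,0,0.001,0,0],[0,0,0,0,0],[0,0,0,0,0]]'|sed -n '2p;4p';python3 tray.py
```

```text
position: [0.4836, -0.1431, 0.1476]
ft_force: [-10.8, 19.4, 40.2]
top 32 theta 0.001 z at y=0 0.1272
scene 673 theta 0.002 z at y=0 0.1258
```

```bash
python3 -m creep '[[0,0,-0.002,0,0],[0,0,0,0,0],[0,0,0,0,0.05],[0,0,0,0,0.05],[0,0,0,0,0.05],[0,0,-0.02,0,0.05],[0,0,-0.04,0,0.05],[0,0,-0.05,0,0.05],[0,0,0,0,0.05]]'; python3 tray.py
python3 - <<'E'
from h import *
d,im,w=look('scene');Q=w.reshape(-1,3);Q=Q[(abs(Q[:,0]-.578)<.1)&(Q[:,1]<-.29)&(Q[:,1]>-.37)&(Q[:,2]>.128)&(Q[:,2]<.15)];print('lug',len(Q),Q.mean(0),Q.min(0),Q.max(0))
plan(.5755,-.325,.25,178.85)
E
```

```text
time_s: 43.2
position: [0.4848, -0.1464, 0.2606]
tool_rot: [[-1.0, 0.02, 0.01], [0.02, 1.0, -0.006], [-0.01, -0.006, -1.0]]
ft_force: [-0.1, -0.7, -1.2]
grip_width: 0.05
gripper_force: 0.0
top 31 theta -0.0 z at y=0 0.1274
scene 662 theta 0.003 z at y=0 0.1257
lug 95 [ 0.57838807 -0.32284648  0.13772431] [ 0.56149363 -0.32828837  0.12816072] [ 0.59732821 -0.31553984  0.14561016]
t 43.35 p [ 0.4827 -0.1453  0.254 ] yaw tool x 178.83 z [-0.001  0.    -1.   ] w 0.0497 F [ 0.1 -0.3 -0.9]
q [ -30.2   17.2   81.3   -0.    81.5 -119.1] turn -0.02 rows 0.0  then dx dy dz [-0.0964 -0.1778  0.004 ]
```

```bash
python3 -m creep '[[-0.01,-0.02,0,0,0.04],[-0.02,-0.035,0,0,0.04],[-0.02,-0.04,0,0,0.04],[-0.02,-0.04,0,0,0.04],[-0.018,-0.03,0,0,0.04],[-0.0084,-0.0128,0,0,0.04],[0,0,0.03,0,0.04],[0,0,0.03,0,0.04],[0,0,0,0,0.04],[0,0,0,0,0.04]]'
python3 -c "
from h import *
plan(.5755,-.3245,.133,178.85)"
```

```text
time_s: 44.35
position: [0.5757, -0.3249, 0.194]
tool_rot: [[-1.0, 0.02, -0.001], [0.02, 1.0, 0.001], [0.001, 0.001, -1.0]]
ft_force: [0.5, -0.0, 0.7]
grip_width: 0.04
gripper_force: 0.0
t 44.35 p [ 0.5757 -0.3249  0.194 ] yaw tool x 178.84 z [-0.001  0.001 -1.   ] w 0.04 F [ 0.5 -0.   0.7]
q [ -39.7   35.5   60.2   -0.    84.4 -128.5] turn -0.01 rows 0.0  then dx dy dz [0.0002 0.0004 0.061 ]
```

```bash
python3 -m creep '[[0,0,0.03,0,0.04],[0,0,0.02,0,0.04],[0,0,0.011,0,0.04],[0,0,0,0,0],[0,0,0,0,0],[0,0,0,0,0],[0,0,0,0,0],[0,0,0,0,0],[0,0,-0.0005,0,0],[0,0,0,0,0]]' 80
python3 -m creep '[[0.005,0,0,0,0],[0.015,0,0,0,0],[0.02,0,0,0,0],[0.02,0,0,0,0],[0.02,0,0,0,0],[0.02,0,0,0,0],[0.02,0,0,0,0],[0.016,0,0,0,0],[0.009,0,0,0,0],[0,0,0,0,0]]'
python3 -c "
from h import *
state()"
```

```text
time_s: 45.35
position: [0.5765, -0.3244, 0.1358]
tool_rot: [[-1.0, 0.02, 0.002], [0.02, 1.0, -0.0], [-0.002, -0.0, -1.0]]
ft_force: [1.2, 6.4, 5.2]
grip_width: 0.0087
gripper_force: 78.9
time_s: 46.35
position: [0.4313, -0.3217, 0.1359]
tool_rot: [[-1.0, 0.021, 0.004], [0.021, 1.0, -0.001], [-0.004, -0.001, -1.0]]
ft_force: [2.4, 6.3, 6.9]
grip_width: 0.0087
gripper_force: 79.4
t 46.35 p [ 0.4313 -0.3217  0.1359] yaw tool x 178.82 z [ 0.004 -0.001 -1.   ] w 0.0087 F [2.4 6.3 6.9]
```

```bash
python3 -m creep '[[0,0,-0.005,0,0],[0,0,-0.01,0,0],[0,0,-0.015,0,0],[0,0,-0.02,0,0],[0,0,-0.02,0,0],[0,0,-0.03,0,0],[0,0,-0.03,0,0],[0,0,-0.03,0,0],[0,0,-0.01,0,0],[0,0,0,0,0]]'
python3 -c "
from h import *
plan(.379,-.035,.305,178.85)"
```

```text
time_s: 47.35
position: [0.4309, -0.3224, 0.3051]
tool_rot: [[-1.0, 0.02, 0.002], [0.02, 1.0, -0.003], [-0.002, -0.003, -1.0]]
ft_force: [0.6, -0.5, -5.4]
grip_width: 0.0087
gripper_force: 78.3
t 47.35 p [ 0.4309 -0.3224  0.3051] yaw tool x 178.84 z [ 0.002 -0.003 -1.   ] w 0.0087 F [ 0.6 -0.5 -5.4]
q [ -49.4   18.7   70.5   -0.    90.6 -138.2] turn -0.01 rows 0.0  then dx dy dz [5.760e-02 2.863e-01 1.000e-04]
```

```bash
python3 -m creep '[[0,0,0,4,0],[0,0,0,8,0],[0,0,0,8,0],[0,0,0,8,0],[0,0,0,8,0],[0,0,0,8,0],[0,0,0,8,0],[0,0,0,8,0],[0,0,0,8,0],[0,0,0,8,0]]'
python3 -m creep '[[0,0,0,8,0],[0,0,0,4,0],[0,0,0,2,0],[0,0,0,0,0]]'
python3 -c "
from h import *
plan(.379,-.035,.305,88.85)"
```

```text
time_s: 48.35
position: [0.4303, -0.3217, 0.3018]
tool_rot: [[-0.217, 0.976, -0.003], [0.976, 0.217, 0.003], [0.003, -0.002, -1.0]]
ft_force: [0.6, -0.6, -5.4]
grip_width: 0.0088
gripper_force: 78.3
time_s: 48.75
position: [0.4304, -0.3217, 0.3021]
tool_rot: [[0.02, 1.0, -0.003], [1.0, -0.02, 0.003], [0.003, -0.003, -1.0]]
ft_force: [-0.1, -0.1, -5.6]
grip_width: 0.0088
gripper_force: 78.3
t 48.75 p [ 0.4304 -0.3217  0.3021] yaw tool x 88.83 z [-0.003  0.003 -1.   ] w 0.0088 F [-0.1 -0.1 -5.6]
q [-49.4  18.9  70.8  -0.   90.6 -48.2] turn -0.02 rows 0.0  then dx dy dz [ 0.2856 -0.0571 -0.0029]
```

```bash
python3 -m creep '[[0.015,-0.003,0,0,0],[0.03,-0.006,0,0,0],[0.035,-0.007,0,0,0],[0.035,-0.007,0,0,0],[0.035,-0.007,0,0,0],[0.035,-0.007,0,0,0],[0.035,-0.007,0,0,0],[0.035,-0.007,0,0,0],[0.02,-0.004,0,0,0],[0.0106,-0.0021,0,0,0]]'
python3 -m creep '[[0,0,0,0,0],[0,0,0,0,0]]'
python3 - <<'E'
from h import *
plan(.379,-.035,.114,88.85)
d,im,w=look('scene');Q=w.reshape(-1,3);
for z in [(.372,.03),(.47,.03),(.372,-.1),(.42,.03),(.355,.03),(.355,-.1)]:
    u,v=proj(d,[z[0],z[1],0]).astype(int);print(z,w[v,u].round(3))
E
```

```text
time_s: 49.75
position: [0.3786, -0.0337, 0.3034]
tool_rot: [[0.017, 1.0, -0.001], [1.0, -0.017, 0.001], [0.001, -0.001, -1.0]]
ft_force: [-0.2, -0.1, -5.2]
grip_width: 0.009
gripper_force: 78.4
time_s: 49.95
position: [0.3797, -0.0359, 0.3037]
tool_rot: [[0.02, 1.0, -0.001], [1.0, -0.02, -0.0], [-0.0, -0.001, -1.0]]
ft_force: [0.0, 0.4, -6.0]
grip_width: 0.0088
gripper_force: 78.3
t 49.95 p [ 0.3797 -0.0359  0.3037] yaw tool x 88.86 z [-0.001 -0.    -1.   ] w 0.0088 F [ 0.   0.4 -6. ]
q [-23.3   2.2  91.9  -0.   86.  -22.2] turn 0.01 rows 0.0  then dx dy dz [ 0.0009 -0.0007  0.1897]
(0.372, 0.03) [0.371 0.029 0.001]
(0.47, 0.03) [0.47  0.031 0.003]
(0.372, -0.1) [ 0.372 -0.099  0.001]
(0.42, 0.03) [0.419 0.031 0.   ]
(0.355, 0.03) [ 0.359  0.059 -0.026]
(0.355, -0.1) [ 0.365 -0.044 -0.064]
```

```bash
python3 -m creep '[[0,0.012,0.02,0,0],[0,0,0.03,0,0],[0,0,0.03,0,0],[0,0,0.03,0,0],[0,0,0.03,0,0],[0,0,0.02,0,0],[0,0,0.015,0,0],[0,0,0.006,0,0],[0,0,0,0,0],[0,0,0,0,0]]'|sed -n '2p;4p'
python3 -m creep '[[0,0,0.003,0,0],[0,0,0.002,0,0],[0,0,0,0,0]]'|sed -n '2p;4p'; python3 -m creep '[[0,0,0.002,0,0],[0,0,0,0,0]]'|sed -n '2p;4p'
```

```text
position: [0.392, -0.036, 0.1235]
ft_force: [-0.3, -0.5, -5.4]
position: [0.3914, -0.0355, 0.118]
ft_force: [-0.1, 0.8, -4.8]
position: [0.3914, -0.0355, 0.1159]
ft_force: [-0.1, 0.8, -5.4]
```

```bash
python3 -m creep '[[0,0,0.0015,0,0],[0,0,0,0,0]]'|sed -n '2p;4p'; python3 -m creep '[[0,0,0.001,0,0],[0,0,0,0,0]]'|sed -n '2p;4p'; python3 -m creep '[[0,0,0.0008,0,0],[0,0,0,0,0]]'|sed -n '2p;4p'
```

```text
position: [0.3915, -0.0355, 0.1145]
ft_force: [-0.5, 1.0, -4.4]
position: [0.391, -0.0354, 0.1141]
ft_force: [-6.8, 0.8, 8.2]
position: [0.3909, -0.0354, 0.114]
ft_force: [-12.4, 0.6, 20.9]
```

Contact with the bench. I'll release, back straight up, move clear and take a final look.

```bash
python3 -m creep '[[0,0,-0.001,0,0],[0,0,0,0,0],[0,0,0,0,0.03],[0,0,0,0,0.03],[0,0,0,0,0.03],[0,0,-0.02,0,0.03],[0,0,-0.04,0,0.03],[0,0,-0.05,0,0.03],[0,0,-0.05,0,0.03],[0,0,-0.02,0,0.03]]'
python3 -m creep '[[-0.02,0,0,0,0.03],[-0.04,0,0,0,0.03],[-0.04,0,0,0,0.03],[-0.04,0,0,0,0.03],[-0.04,0,0,0,0.03],[-0.04,0,0,0,0.03],[-0.04,0,0,0,0.03],[0,0,0,0,0.03],[0,0,0,0,0.03]]'
python3 - <<'E'
from h import *
d,im,w=look('top');e,jm,v=look('scene')
cv2.imwrite('pics/end.png',cv2.resize(np.vstack([im[150:310,180:440],jm[110:310,180:440]]),None,fx=1.6,fy=1.6)[:,:,::-1])
m=(w[...,0]>.396)&(w[...,0]<.47)&(w[...,1]>-.096)&(w[...,1]<.026)&(w[...,2]>.008)&(w[...,2]<.07)
k,l,s,c=cv2.connectedComponentsWithStats(m.astype(np.uint8))
for i in range(1,k):
    if s[i,4]>20: print(s[i,4],c[i],np.percentile(w[l==i],[3,97],axis=0).round(3).tolist())
R=v.reshape(-1,3);R=R[(R[:,0]>.37)&(R[:,0]<.5)&(R[:,1]>-.12)&(R[:,1]<.05)&(abs(R[:,2]-.08)<.006)];print('rim z spread',np.polyfit(R[:,0],R[:,2],1),np.polyfit(R[:,1],R[:,2],1))
E
python3 tray.py
```

```text
time_s: 53.1
position: [0.3923, -0.0358, 0.298]
tool_rot: [[0.02, 1.0, 0.007], [1.0, -0.02, -0.003], [-0.003, 0.007, -1.0]]
ft_force: [0.7, -0.7, -1.1]
grip_width: 0.0301
gripper_force: 0.0
time_s: 54.0
position: [0.3861, -0.2959, 0.2932]
tool_rot: [[0.021, 1.0, -0.0], [1.0, -0.021, 0.001], [0.001, -0.0, -1.0]]
ft_force: [-0.1, 0.5, -0.8]
grip_width: 0.0305
gripper_force: 0.0
178 [210.85955056 257.15168539] [[0.399, 0.023, 0.009], [0.468, 0.026, 0.069]]
235 [228.38723404 261.08085106] [[0.402, -0.03, 0.011], [0.448, -0.001, 0.021]]
229 [250.2139738  263.20524017] [[0.397, -0.09, 0.009], [0.443, -0.055, 0.027]]
rim z spread [-0.03616027  0.0957925 ] [0.0065933  0.08144921]
top 7 theta 0.006 z at y=0 0.1276
scene 708 theta 0.003 z at y=0 0.1256
```

View pics/end.png

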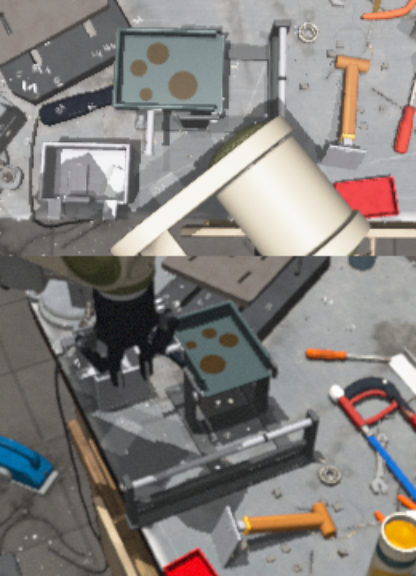

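The tray is empty and level at (170,70). The cup stands upright on the bench at (88,178) with both offcuts in it, the scraper is on the bench at (345,110), and the robot is clear.

```bash
python3 -c "
from rig import *
print(close_job())"
```

```text
the job is handed in; nothing more can be done
None
```

Job handed in at about 54 s: both offcuts are in the cup, which stands upright on the bench, the tray is down level, and the scraper is back on the bench (laid down just before the tray was lowered, since one gripper cannot do both).

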